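# Fetch the block plane from behind the glue and wax tins

## Robot

A 7-joint arm with a two-finger parallel gripper is mounted at the origin on the work surface. World frame = base frame: x ahead of the robot, y to its left, z up, the work surface at z = 0. Lengths are in mm, angles in rad, forces in N, time in s.
With the tool pointing down it reaches from about 400 to 875 mm from the base axis. Payload 4.4 kg.
Tool frame: the origin (TCP) lies at the very end of the fingers, on their centre line; the grasp point (between the pads) lies 19 mm behind it; z points along the fingers, y is the line along which they close (so a half turn about z gives the same grasp; the last joint's range is limited). The gripper opens to 85 mm and grips with 20 to 120 N. Pads are 22 mm wide; open, the fingers measure 114 mm over their backs; the gripper's body (76 mm by 85 mm) begins 54 mm behind the grasp point. The pads swing forward as they close: fully open they stand 13 mm farther back than shut.
Start: joints at [-0.066, 0.628, 0.038, 1.517, -0.027, 0.996, -0.02], TCP at [650.014, 0.027, 231.313] pointing down, gripper open.
Joint ranges: [-3.06, 3.06], [-0.37, 2.12], [-1.25, 1.32], [0.18, 2.47], [-1.1, 4.24], [0.23, 1.98], [-2.94, 2.94]. Speed limits (rad/s): [2.57, 2.57, 3.14, 3.14, 3.14, 3.14, 3.14].

## Interface

Orientations are given as [roll, pitch, yaw] about the fixed x, y, z axes, in that order (R = Rz(yaw) Ry(pitch) Rx(roll)).
In Python, from cell import read_state, get_image, camera_params, finish_job gives the robot as it stands.
- The arm moves only by the tool arm_command, never from a script. Its argument "deltas" is a list of rows, each an object of numbers: "dx", "dy", "dz": the shift along the world's x, y, z in m; "yaw": the turn about the world's z in degrees; "jaw": the opening, from 0 (shut) to 1 (fully open). A call has 1 to 20 rows; each row is the pose to reach, as a shift and turn from the pose commanded when the call began; what a row does not reach only later rows make up. A row lasts 1/10 s, in which the tool goes at most 50 mm and 8.59 degrees, less where a joint would pass 70% of its speed; a pose out of reach is approached as far as the arm can. A call with a gripper value outside its range is refused whole. The fingers move at their own pace and stop on an object; the grip force is fixed at half the most. Time passes only in rows, so rows that repeat a pose let the fingers close. It gives the time, the measured TCP pose, the force, the opening and the grip force at its end, in the units of the state.
- read_state(): the state, without advancing time (a new reading comes with each control period).
- get_image(name): name is "scene" or "side" or "wrist"; returns (picture, depth): 420x560x3 uint8, red, green, blue; 420x560 float32, mm along the optical axis (not along the pixel's ray), 0 where there is no reading.
- camera_params(name): a dict with "camera_matrix" (3x3 intrinsics, pixels), "extrinsics" (4x4, takes a point from camera to world coordinates). Camera axes: x right, y down, z forward; pixel columns grow to the right and rows downward; lengths in mm; the calibration is good to about 2 mm. A picture is of the moment at which its call begins: read the wrist's pose just before it. camera_params takes no time and is no camera call; for the wrist camera it gives the pose at the moment of the call.
- finish_job(): hands the job in; it is judged then, once.
The state is a dict: "clock": time; "qpos": joint angles; "qd": joint speeds; "tau": joint torques, N m; "eef_pos": TCP position; "tool_rot": TCP orientation; "force": force on the tool from outside, world axes, zero at the start; "torque": the same for the moment, N m; "width": finger opening in mm; "gripper_force": force on a finger pad.
Only numpy, scipy, OpenCV 4.12 (cv2) and the standard library are available. Lean on these libraries where they do the work, as an engineer would, in place of code of your own. Each camera call takes 0.05 s, during which the arm holds its last target. There are 200 camera calls.

## Task

The block plane sits at the back of the tool tray, boxed in by the glue bottle and a stack of two tins: first clear the bottle and both tins out of the tray and stand each of them directly on the black rubber mat, and only when all three are there fetch the plane and lay it gently, sole down, centred and lengthwise on its cork-topped rest. Then put the others back in the tray, each upright on the middle of its own pad: the bottle on the orange pad, the big green tin on the green pad, and the small yellow tin centred on top of the green tin. Never tip anything over, and leave the chisel and the saw lying where they are.

Things in the scene. Friction and masses are not known exactly. Their poses are not given: they have to be found in the camera images.
- bottle: White glue bottle with an orange cap, round, 48 mm diameter straight body up to 70 mm, then shoulder and cap, 104 mm tall, about 0.2 kg. Origin: centre of its underside, z up. Starts standing on the orange pad in the tray, close in front of the plane.
- big_tin: Round green wax tin, 60 mm diameter, 42 mm tall, flat steel-coloured top, about 0.25 kg. Origin: centre of its underside, z up. Starts standing on the green pad in the tray, close in front of the plane, with the small tin on top.
- small_tin: Round yellow tin, 44 mm diameter, 34 mm tall, yellow top, about 0.1 kg. Origin: centre of its underside, z up. Starts stacked on the big green tin.
- plane: Block plane: dark steel body, brass lever cap, dark wood knob at the toe. Sole 160 mm (own y, toe at +y) by 46 mm (own x); 55 mm tall; 0.6 kg. Parallel cheeks 46 mm apart, up to 32 mm above the sole, for 100 mm about the middle: grip across own x. Origin: centre of the sole's underside. Starts on the tray floor beyond the pads, parallel to the line of the two pads.
- pad_orange: Orange round pad, 84 mm diameter, 3 mm thick, fixed on the tray floor: home of the bottle. Origin: centre of its underside. Own y runs along the line of the two pads, own x away from the robot towards the plane. The pads' centres are 96 mm apart; which is left and which is right varies.
- pad_green: Green round pad, like the orange one, axes parallel to it: home of the two tins. Origin: centre of its underside. The fixed wooden tray around the pads: inside 190 mm (x) by 260 mm (y), walls 12 mm thick, 35 mm high above the bench, floor 8 mm above the bench; the midpoint of the pads is 50 mm from its inner front wall, midway between the sides.
- mat: Black rubber mat, fixed on the bench, 120 mm (own x) by 240 mm (own y), 4 mm thick: the side area. Origin: centre of its underside.
- rest: Plane rest: walnut board with a cork top, fixed on the bench, 76 mm (own x) by 190 mm (own y), top face 11.7 mm above its origin. Origin: centre of its underside. The plane lies on it with its length along own y, either end first.
- chisel: Bystander: bevel chisel with a wooden handle, 235 mm long along own y, 26 mm high, loose on the bench beyond the tray. Origin: on the bench under its middle.
- saw: Bystander: dovetail saw with brass back and wooden handle, 345 mm long along own x, 20 mm high, loose, lying flat on the bench at the right. Origin: on the bench near its middle.

How it is judged (in metres and radians):
On the way, in this order (a step that is already met when the one before it is completed fails the run):
1. bottle, big tin and small tin all stand on the mat (z of bottle in the frame of mat between 0 and 0.008 m and angle between each of bottle, big_tin, small_tin's own z axis and vertical below 0.12 rad and x of bottle in the frame of mat between -0.06 and 0.06 m and y of bottle in the frame of mat between -0.12 and 0.12 m and linear speed of each of bottle, big_tin, small_tin below 0.02 m/s and angular speed of each of bottle, big_tin, small_tin below 0.3 rad/s and z of big_tin in the frame of mat between 0 and 0.008 m and x of big_tin in the frame of mat between -0.06 and 0.06 m and y of big_tin in the frame of mat between -0.12 and 0.12 m and z of small_tin in the frame of mat between 0 and 0.008 m and x of small_tin in the frame of mat between -0.06 and 0.06 m and y of small_tin in the frame of mat between -0.12 and 0.12 m), for 0.2 s.
2. with those three still on the mat, the plane lies on its rest (all of step 1 and z of plane in the frame of rest between 0.0077 and 0.0157 m and angle between plane's own z axis and vertical below 0.12 rad and horizontal distance between plane and rest below 0.015 m and angle between the y axis of plane and the y axis of rest, either way round below 0.15 rad and linear speed of plane below 0.02 m/s and angular speed of plane below 0.3 rad/s), for 0.2 s.
At the end, for the whole second after the job is handed in: Plane sole down on the rest, within 15 mm of its centre and 0.15 rad of its length; bottle upright within 12 mm of the orange pad's centre, big tin within 12 mm of the green pad's, small tin on the big tin within 12 mm of its centre; all released and at rest (z of plane in the frame of rest between 0.0077 and 0.0157 m and angle between each of plane, bottle, big_tin, small_tin's own z axis and vertical below 0.12 rad and horizontal distance between plane and rest below 0.015 m and angle between the y axis of plane and the y axis of rest, either way round below 0.15 rad and linear speed of each of plane, bottle, big_tin, small_tin below 0.02 m/s and angular speed of each of plane, bottle, big_tin, small_tin below 0.3 rad/s and z of bottle in the frame of pad_orange between -0.001 and 0.007 m and horizontal distance between bottle and pad_orange below 0.012 m and z of big_tin in the frame of pad_green between -0.001 and 0.007 m and horizontal distance between big_tin and pad_green below 0.012 m and z of small_tin in the frame of big_tin between 0.038 and 0.046 m and horizontal distance between small_tin and big_tin below 0.012 m); the robot touches nothing.
It fails at once if the bottle, a tin or the plane is tipped over (more than 0.6 rad) (angle between any of bottle, big_tin, small_tin, plane's own z axis and vertical above 0.6 rad).
It fails at once if the plane is dropped or slammed onto its rest (still faster than 0.5 m/s when within the last 18 mm) (z of plane in the frame of rest below 0.03 m and horizontal distance between plane and rest below 0.08 m and linear speed of plane above 0.5 m/s).
It fails at once if the chisel or the saw is moved by more than 20 mm (distance of any of chisel, saw from where it was at the start of the episode above 0.02 m).
It also fails if it takes over 147 s, if anything falls off the work surface, if the arm or the gripper's body presses on something with over 40 N, if the wrist force passes 120 N, or if a joint passes its speed limit or range.

## Working session

There is one attempt and no reset: what is moved stays moved. The work goes in short steps, Python scripts to look and compute and a tool call to move; the robot and the scene stay as the last step left them, time stands still between calls to the robot, and variables do not carry over. Pictures are saved under pics/ and viewed, at most 14 in all, crops included, and the job is handed in when it is done.

Besides the shell and the picture viewer there is one more tool, called in YAML: its name, and indented under it one key for each argument. arm_command: Moves the arm, as the interface text tells. Its arguments: {"type":"object","properties":{"deltas":{"type":"array"}},"required":["deltas"]}

```bash
mkdir -p pics; ls; cat > h.py <<'E'
import numpy as np, cv2
from cell import *
def snap(n,f=None):
    p=camera_params(n); im,d=get_image(n)
    if f: cv2.imwrite('pics/'+f,im[:,:,::-1])
    return im,d,np.array(p['camera_matrix']),np.array(p['extrinsics'])
def cloud(d,K,E):
    v,u=np.indices(d.shape); P=np.stack([(u-K[0,2])/K[0,0]*d,(v-K[1,2])/K[1,1]*d,d],-1)
    return P@E[:3,:3].T+E[:3,3]
def ray(u,v,K,E,z):
    r=E[:3,:3]@np.linalg.solve(K,[u,v,1.]); return E[:3,3]+r*(z-E[2,3])/r[2]
E
python3 - <<'E'
from h import *
for n in('scene','side'):
    im,d,K,E=snap(n,n+'0.png'); np.savez('pics/'+n,im=im,d=d,K=K,E=E); print(n,K.round(1).tolist(),E.round(2).tolist())
print(read_state())
E
```

```text
pics
scene [[438.5, 0.0, 269.5], [0.0, 438.5, 216.6], [0.0, 0.0, 1.0]] [[-0.56, 0.6, -0.57, 1202.45], [0.83, 0.42, -0.37, 272.21], [0.02, -0.68, -0.73, 801.32], [0.0, 0.0, 0.0, 1.0]]
side [[523.1, 0.0, 275.6], [0.0, 523.1, 205.9], [0.0, 0.0, 1.0]] [[-0.92, -0.28, 0.27, 252.5], [-0.39, 0.66, -0.64, 727.14], [-0.0, -0.7, -0.72, 1018.5], [0.0, 0.0, 0.0, 1.0]]
{'clock': 0.1, 'qpos': array([-0.06581993,  0.62925477,  0.03846394,  1.51823823, -0.02701744,
        0.99629598, -0.01999688]), 'qd': array([ 3.65873490e-04, -1.56054638e-03,  4.46191057e-04, -3.97545038e-03,
       -9.27471992e-05, -6.65215431e-04,  6.75155417e-04]), 'tau': array([ 3.65140630e-03, -5.64529252e+01,  1.23032581e+00, -1.93971133e+01,
        1.11524854e-02,  5.46943455e-03, -1.37002465e-05]), 'eef_pos': array([6.49457621e+02, 3.81859245e-02, 2.30490171e+02]), 'tool_rot': array([-3.13991474e+00,  1.28812705e-05,  1.57079505e+00]), 'force': array([1.08089433, 0.43957352, 0.11490362]), 'torque': array([0.01233543, 0.01987294, 0.03180492]), 'gripper_force': 0.0, 'width': 85.26207240759115}
```

View pics/scene0.png

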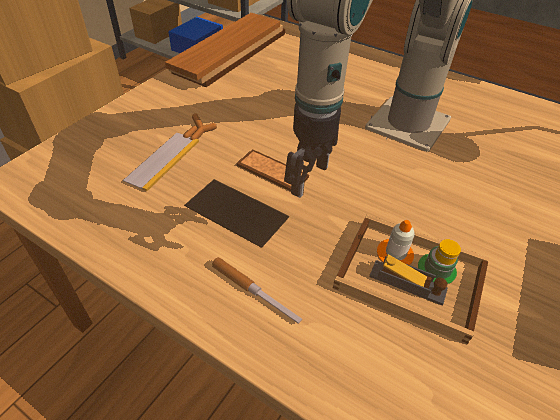

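View pics/side0.png

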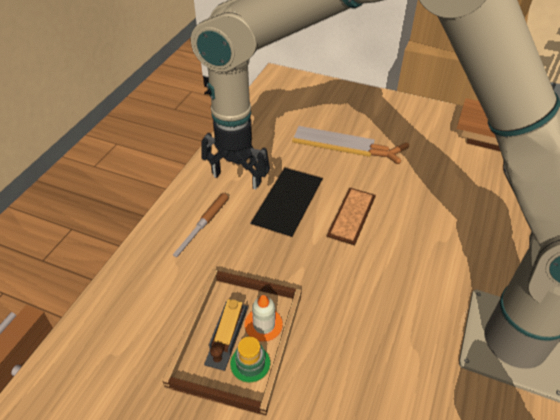

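The scene view shows the tray on the robot's left: bottle at (402,240), tins at (443,260) and plane at (408,278). The mat is at (237,212), the rest at (268,168), the chisel at (255,290) and the saw at (165,160). The side view shows the same objects without occlusion: mat (288,201), rest (352,215), bottle (263,315), tins (250,357), plane (228,330).

```bash
python3 - <<'E'
from h import *
for n in('scene','side'):
    z=np.load(f'pics/{n}.npz'); im,d,K,E=[z[k] for k in('im','d','K','E')]
    P=cloud(d,K,E); H=cv2.cvtColor(im,cv2.COLOR_RGB2HSV).astype(int); h,s,v=H[...,0],H[...,1],H[...,2]
    X,Y,Z=P[...,0],P[...,1],P[...,2]; ok=d>0
    print(n, 'tablez',np.median(Z[ok&(abs(Z)<12)&(X>400)&(X<800)&(abs(Y)<400)]))
    tray=ok&(X>350)&(X<800)&(Y>100)&(Y<520)
    def rep(name,m):
        m=m.astype(np.uint8); nn,l,st,c=cv2.connectedComponentsWithStats(m)
        if nn<2: print(name,'none');return
        i=1+np.argmax(st[1:,4]); q=P[l==i]; r=cv2.minAreaRect(q[:,:2].astype(np.float32))
        print(name,st[i,4],'px',c[i].round(0),'rect c',np.round(r[0],1),'sz',np.round(r[1],1),'ang',round(r[2],1),'zpct',np.percentile(q[:,2],[2,50,98]).round(1))
    rep('mat',ok&(v<60)&(Z<15)&(Z>-8)&(X>450)&(Y<150))
    bb=(slice(145,195),slice(230,300)) if n=='scene' else (slice(180,245),slice(325,380))
    w=np.zeros_like(ok);w[bb]=1
    rep('rest',w&ok&(Z>6)&(Z<25))
    rep('cap',tray&(h<14)&(s>200)&(v>170)&(Z>70))
    rep('orange pad',tray&(h<14)&(s>200)&(v>120)&(Z<25))
    rep('green pad',tray&(h>45)&(h<85)&(s>120)&(Z<20))
    rep('yellow',tray&(h>20)&(h<32)&(s>170)&(Z>78))
    rep('tray rim',tray&(Z>29)&(Z<40)&(h<20)&(s>80)&(v<150))
    rep('brass',tray&(h>14)&(h<30)&(s>120)&(Z>35)&(Z<68))
    rep('white',tray&(s<40)&(v>150)&(Z>30))
E
```

```text
scene tablez 0.5880685895871238
mat 84 px [227. 228.] rect c [ 670.3 -199.5] sz [  6.1 211.3] ang 0.6 zpct [0.1 2.9 5.7]
rest 956 px [265. 167.] rect c [ 433.4 -227.8] sz [178.   81.3] ang 89.2 zpct [ 6.9 11.1 14.4]
cap 27 px [408. 228.] rect c [518.  181.5] sz [ 6.8 12.6] ang 81.0 zpct [ 97.6 104.8 113. ]
orange pad 87 px [382. 249.] rect c [525.3 143.8] sz [56.6 22. ] ang 20.6 zpct [ 8.4 11.2 13.6]
green pad 88 px [422. 262.] rect c [504.7 234.2] sz [47.7 16.2] ang 14.6 zpct [ 8.5 11.  13.3]
yellow 247 px [450. 247.] rect c [501.5 272.5] sz [42.4 42.1] ang 3.5 zpct [83.7 87.2 90.1]
tray rim 527 px [477. 292.] rect c [530.7 357.5] sz [199.8  55.1] ang 20.9 zpct [29.6 34.8 37.6]
brass 549 px [403. 270.] rect c [578.9 212.2] sz [38.2 89.1] ang 6.3 zpct [35.7 46.1 62. ]
white 7 px [410. 230.] rect c [509.7 186.6] sz [ 1.9 18.5] ang 82.2 zpct [90.4 92.8 96.4]
side tablez 1.933741787882468
mat 2571 px [287. 202.] rect c [ 610.7 -210.8] sz [237.8 116.8] ang 90.0 zpct [1.1 5.5 9.7]
rest 1556 px [351. 215.] rect c [ 433.3 -221.3] sz [198.2  78.1] ang 88.7 zpct [ 7.6 12.6 17.1]
cap 77 px [263. 301.] rect c [511.2 176.9] sz [18.2 16.6] ang 58.0 zpct [ 98.9 110.1 117.9]
orange pad 394 px [263. 329.] rect c [512.7 177.9] sz [79.6 70.9] ang 25.3 zpct [ 8.3 11.8 15.5]
green pad 376 px [250. 370.] rect c [499.3 275. ] sz [79.5 65.1] ang 27.0 zpct [ 7.7 11.6 16.3]
yellow 18 px [254. 354.] rect c [485.3 280.8] sz [16.8  3.5] ang 61.7 zpct [83.2 86.8 89.7]
tray rim 690 px [215. 392.] rect c [537.7 360.1] sz [192.3  18.2] ang 5.3 zpct [29.8 35.3 39. ]
brass 660 px [228. 320.] rect c [580.1 212.6] sz [ 39.5 100.3] ang 8.9 zpct [35.5 46.5 63. ]
white 35 px [264. 310.] rect c [505.3 186. ] sz [21.3  9.9] ang 34.3 zpct [87.9 90.7 94.9]
```

Next I move the wrist over the tray for an accurate look.

arm_command:
  deltas:
    - {"dx": -0.02,"dy": 0.03,"dz": 0.03}
    - {"dx": -0.04,"dy": 0.07,"dz": 0.06}
    - {"dx": -0.06,"dy": 0.11,"dz": 0.09}
    - {"dx": -0.08,"dy": 0.15,"dz": 0.12}
    - {"dx": -0.1,"dy": 0.19,"dz": 0.14}
    - {"dx": -0.12,"dy": 0.215,"dz": 0.15}
    - {"dx": -0.12,"dy": 0.215,"dz": 0.15}
    - {"dx": -0.12,"dy": 0.215,"dz": 0.15}
    - {"dx": -0.12,"dy": 0.215,"dz": 0.15}

```text
invalid input at $.deltas[0]: expected keys dx, dy, dz, yaw, jaw
```

```bash
python3 - <<'E'
from h import *
im,d,K,E=snap('wrist','w0.png'); np.savez('pics/w0',im=im,d=d,K=K,E=E); print(K.round(1).tolist(),E.round(2).tolist())
E
```

```text
[[302.9, 0.0, 280.7], [0.0, 302.9, 212.6], [0.0, 0.0, 1.0]] [[1.0, -0.0, -0.0, 650.29], [-0.0, -0.96, -0.29, 73.86], [-0.0, 0.29, -0.96, 373.07], [0.0, 0.0, 0.0, 1.0]]
```

View pics/w0.png

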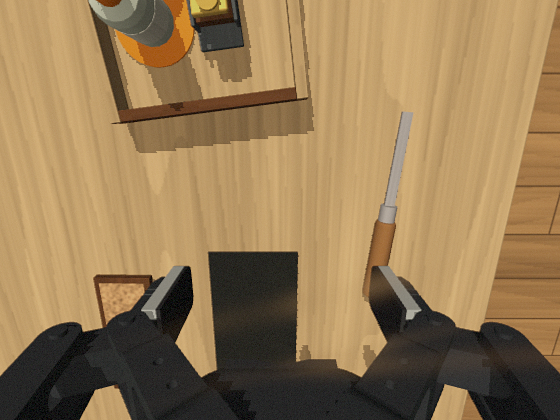

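The call was refused because every key is required. This wrist frame, taken at the start pose, shows the mat (255,310), the rest (125,290), the chisel (390,200) and the tray corner (210,100). The image's right is +x and up is +y.

arm_command:
  deltas:
    - {"dx": -0.02,"dy": 0.03,"dz": 0.02,"yaw": 0,"jaw": 1}
    - {"dx": -0.05,"dy": 0.06,"dz": 0.04,"yaw": 0,"jaw": 1}
    - {"dx": -0.08,"dy": 0.09,"dz": 0.06,"yaw": 0,"jaw": 1}
    - {"dx": -0.11,"dy": 0.12,"dz": 0.08,"yaw": 0,"jaw": 1}
    - {"dx": -0.13,"dy": 0.15,"dz": 0.09,"yaw": 0,"jaw": 1}
    - {"dx": -0.13,"dy": 0.16,"dz": 0.09,"yaw": 0,"jaw": 1}
    - {"dx": -0.13,"dy": 0.16,"dz": 0.09,"yaw": 0,"jaw": 1}
    - {"dx": -0.13,"dy": 0.16,"dz": 0.09,"yaw": 0,"jaw": 1}

```text
clock: 0.95
eef_pos: [520.5, 158.6, 320.7]
tool_rot: [-3.141, 0.002, 1.569]
force: [0.7, 0.1, -0.1]
width: 85.4
gripper_force: 0.0
```

```bash
python3 - <<'E'
from h import *
im,d,K,E=snap('wrist','w1.png'); np.savez('pics/w1',im=im,d=d,K=K,E=E); print(E.round(3).tolist(),read_state()['eef_pos'])
E
```

```text
[[1.0, -0.002, -0.0, 521.261], [-0.002, -0.956, -0.294, 232.657], [0.0, 0.294, -0.956, 463.137], [0.0, 0.0, 0.0, 1.0]] [520.59002855 158.08999046 320.54147437]
```

View pics/w1.png

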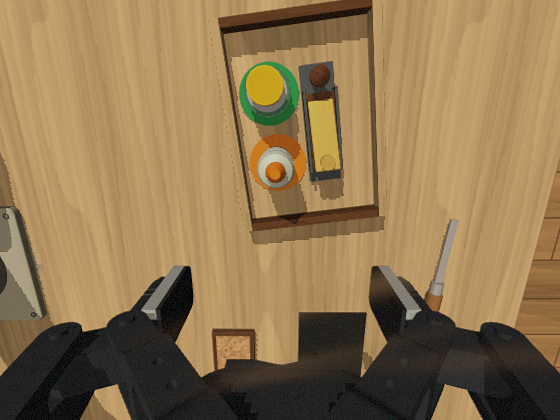

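The wrist view shows the yellow tin at (267,86) on the green pad (270,93), the bottle cap (276,172) on the orange pad (277,162), and the plane at (322,122) with its toe knob at the +y end.

```bash
cat >> h.py <<'E'
from scipy.optimize import least_squares
def big(m):
    n,l,st,c=cv2.connectedComponentsWithStats(m.astype(np.uint8)); return (l==1+np.argmax(st[1:,4])).astype(np.uint8)
def circ(m,K,E,z,R):
    c=max(cv2.findContours(big(m),cv2.RETR_EXTERNAL,cv2.CHAIN_APPROX_NONE)[0],key=len)[:,0]
    p=np.array([ray(u,v,K,E,z)[:2] for u,v in c])
    f=lambda x:np.hypot(*(p-x[:2]).T)-x[2]
    a=least_squares(f,[*p.mean(0),R],loss='soft_l1',f_scale=1.).x
    b=least_squares(lambda x:f([*x,R]),a[:2],loss='soft_l1',f_scale=1.).x
    return a.round(1),b.round(1)
def hsv(im): return np.moveaxis(cv2.cvtColor(im,cv2.COLOR_RGB2HSV).astype(int),2,0)
E
python3 - <<'E'
from h import *
z=np.load('pics/w1.npz'); im,d,K,E=[z[k] for k in('im','d','K','E')]
P=cloud(d,K,E); X,Y,Z=np.moveaxis(P,2,0); h,s,v=hsv(im); up=np.indices(d.shape)[0]<215
g=up&(h>45)&(h<85)&(s>120)&(Z<20); o=up&(h<14)&(s>190)&(v>120)&(Z<20)
y=up&(h>20)&(h<32)&(s>170)&(Z>80); cap=up&(h<16)&(s>180)&(v>140)&(Z>85)
print('pad g',circ(g,K,E,11,42),np.median(Z[g])); print('pad o',circ(o,K,E,11,42),np.median(Z[o]))
print('yel',circ(y,K,E,87,22),np.median(Z[y])); print('cap',circ(cap,K,E,105,9),Z[cap].max(),P[cap].mean(0))
b=up&(Z>85)&(s<60)&(X<560); print('white',circ(b,K,E,85,20),np.median(Z[b]),Z[b].min())
st=up&(Z>43)&(Z<60)&(X<530)&(Y>230)&(s<90); print('steel',P[st].mean(0),st.sum())
br=up&(h>15)&(h<32)&(s>110)&(Z>35)&(Z<70)&(X>545); r=cv2.minAreaRect(P[big(br)>0][:,:2].astype(np.float32)); print('brass',r,np.percentile(Z[br],[5,50,95]))
pl=up&(Z>14)&(Z<75)&(X>545)&(X<625)&(Y>110)&(Y<330)&~((v>60)&(Z<30)&(s>60)); r=cv2.minAreaRect(P[big(pl)>0][:,:2].astype(np.float32)); print('plane',r,cv2.boxPoints(r))
kn=up&(Z>50)&(Z<75)&(h<14)&(v<130)&(X>545)&(X<625); print('knob',P[kn].mean(0),kn.sum())
rim=up&(Z>31)&(Z<40)&(v<140)&(s>60); q=P[rim][:,:2].astype(np.float32); print('rim',cv2.minAreaRect(q))
E
```

```text
pad g (array([504.8, 266.3,  40.7]), array([504.8, 266.2])) 10.97901592751441
pad o (array([520.5, 205.5,   7.8]), array([520.5, 245.7])) 10.857298859493596
yel (array([502.5, 270.4,  21. ]), array([502.5, 270.3])) 87.25412680247067
cap (array([513.2, 174. ,   8.9]), array([513.2, 174.1])) 463.13735615068106 [513.70530505 179.13867335 120.82009823]
white (array([514.2, 172.4,  21.7]), array([514.1, 172.7])) 90.3278267448024 85.02426935022362
steel [508.91458077 254.00355394  53.25896347] 367
brass ((580.6599731445312, 210.5403594970703), (36.69411087036133, 91.2056655883789), 7.227985382080078) [35.14497597 39.53591448 60.52246116]
plane ((577.4827270507812, 225.96034240722656), (46.21738052368164, 159.0229949951172), 7.105957984924316) [[544.7156  302.00247]
 [564.38745 144.20091]
 [610.2499  149.91821]
 [590.578   307.7198 ]]
knob [569.26708083 285.85979494  53.66751146] 287
rim ((554.7176513671875, 226.37741088867188), (191.25123596191406, 280.9686584472656), 6.975287437438965)
```

arm_command:
  deltas:
    - {"dx": -0.003,"dy": 0.005,"dz": -0.02,"yaw": -8,"jaw": 1}
    - {"dx": -0.007,"dy": 0.0135,"dz": -0.04,"yaw": -16,"jaw": 1}
    - {"dx": -0.007,"dy": 0.0135,"dz": -0.06,"yaw": -24,"jaw": 1}
    - {"dx": -0.007,"dy": 0.0135,"dz": -0.08,"yaw": -32,"jaw": 1}
    - {"dx": -0.007,"dy": 0.0135,"dz": -0.1,"yaw": -40,"jaw": 1}
    - {"dx": -0.007,"dy": 0.0135,"dz": -0.12,"yaw": -48,"jaw": 1}
    - {"dx": -0.007,"dy": 0.0135,"dz": -0.14,"yaw": -56,"jaw": 1}
    - {"dx": -0.007,"dy": 0.0135,"dz": -0.155,"yaw": -64,"jaw": 1}
    - {"dx": -0.007,"dy": 0.0135,"dz": -0.165,"yaw": -72,"jaw": 1}
    - {"dx": -0.007,"dy": 0.0135,"dz": -0.17,"yaw": -80,"jaw": 1}
    - {"dx": -0.007,"dy": 0.0135,"dz": -0.17,"yaw": -83,"jaw": 1}
    - {"dx": -0.007,"dy": 0.0135,"dz": -0.17,"yaw": -83,"jaw": 1}
    - {"dx": -0.007,"dy": 0.0135,"dz": -0.17,"yaw": -83,"jaw": 1}
    - {"dx": -0.007,"dy": 0.0135,"dz": -0.17,"yaw": -83,"jaw": 1}

```text
clock: 2.4
eef_pos: [513.4, 172.8, 151.3]
tool_rot: [3.141, -0.0, 0.122]
force: [0.2, -0.4, 0.5]
width: 85.2
gripper_force: 0.0
```

arm_command:
  deltas:
    - {"dx": 0,"dy": 0.001,"dz": -0.03,"yaw": 0,"jaw": 1}
    - {"dx": 0,"dy": 0.001,"dz": -0.06,"yaw": 0,"jaw": 1}
    - {"dx": 0,"dy": 0.001,"dz": -0.085,"yaw": 0,"jaw": 1}
    - {"dx": 0,"dy": 0.001,"dz": -0.1,"yaw": 0,"jaw": 1}
    - {"dx": 0,"dy": 0.001,"dz": -0.105,"yaw": 0,"jaw": 1}
    - {"dx": 0,"dy": 0.001,"dz": -0.105,"yaw": 0,"jaw": 1}
    - {"dx": 0,"dy": 0.001,"dz": -0.105,"yaw": 0,"jaw": 0.7}
    - {"dx": 0,"dy": 0.001,"dz": -0.105,"yaw": 0,"jaw": 0.4}
    - {"dx": 0,"dy": 0.001,"dz": -0.105,"yaw": 0,"jaw": 0.2}
    - {"dx": 0,"dy": 0.001,"dz": -0.105,"yaw": 0,"jaw": 0.2}
    - {"dx": 0,"dy": 0.001,"dz": -0.105,"yaw": 0,"jaw": 0.2}
    - {"dx": 0,"dy": 0.001,"dz": -0.105,"yaw": 0,"jaw": 0.2}
    - {"dx": 0,"dy": 0.001,"dz": -0.105,"yaw": 0,"jaw": 0.2}
    - {"dx": 0,"dy": 0.001,"dz": -0.105,"yaw": 0,"jaw": 0.2}

```text
clock: 3.8
eef_pos: [513.8, 174.6, 47.5]
tool_rot: [-3.141, -0.002, 0.122]
force: [-0.2, -0.1, 6.0]
width: 46.6
gripper_force: 61.2
```

arm_command:
  deltas:
    - {"dx": 0,"dy": 0,"dz": 0.01,"yaw": 0,"jaw": 0.2}
    - {"dx": 0,"dy": 0,"dz": 0.03,"yaw": 0,"jaw": 0.2}
    - {"dx": 0,"dy": 0,"dz": 0.06,"yaw": 0,"jaw": 0.2}
    - {"dx": 0,"dy": 0,"dz": 0.1,"yaw": 0,"jaw": 0.2}
    - {"dx": 0.003,"dy": -0.015,"dz": 0.13,"yaw": -1,"jaw": 0.2}
    - {"dx": 0.01,"dy": -0.045,"dz": 0.15,"yaw": -2,"jaw": 0.2}
    - {"dx": 0.02,"dy": -0.085,"dz": 0.15,"yaw": -3,"jaw": 0.2}
    - {"dx": 0.03,"dy": -0.125,"dz": 0.15,"yaw": -4,"jaw": 0.2}
    - {"dx": 0.04,"dy": -0.165,"dz": 0.15,"yaw": -5,"jaw": 0.2}
    - {"dx": 0.05,"dy": -0.205,"dz": 0.15,"yaw": -6,"jaw": 0.2}
    - {"dx": 0.06,"dy": -0.245,"dz": 0.15,"yaw": -7,"jaw": 0.2}
    - {"dx": 0.07,"dy": -0.285,"dz": 0.15,"yaw": -7,"jaw": 0.2}
    - {"dx": 0.078,"dy": -0.325,"dz": 0.15,"yaw": -7,"jaw": 0.2}
    - {"dx": 0.085,"dy": -0.365,"dz": 0.15,"yaw": -7,"jaw": 0.2}
    - {"dx": 0.092,"dy": -0.405,"dz": 0.15,"yaw": -7,"jaw": 0.2}
    - {"dx": 0.096,"dy": -0.44,"dz": 0.15,"yaw": -7,"jaw": 0.2}
    - {"dx": 0.097,"dy": -0.465,"dz": 0.14,"yaw": -7,"jaw": 0.2}
    - {"dx": 0.097,"dy": -0.473,"dz": 0.12,"yaw": -7,"jaw": 0.2}
    - {"dx": 0.097,"dy": -0.473,"dz": 0.1,"yaw": -7,"jaw": 0.2}
    - {"dx": 0.097,"dy": -0.473,"dz": 0.1,"yaw": -7,"jaw": 0.2}

```text
clock: 5.8
eef_pos: [607.6, -297.2, 143.5]
tool_rot: [-3.138, 0.006, -0.001]
force: [-0.2, 0.8, -4.1]
width: 46.8
gripper_force: 62.1
```

arm_command:
  deltas:
    - {"dx": 0,"dy": 0,"dz": -0.02,"yaw": 0,"jaw": 0.2}
    - {"dx": 0,"dy": 0,"dz": -0.045,"yaw": 0,"jaw": 0.2}
    - {"dx": 0,"dy": 0,"dz": -0.07,"yaw": 0,"jaw": 0.2}
    - {"dx": 0,"dy": 0,"dz": -0.085,"yaw": 0,"jaw": 0.2}
    - {"dx": 0,"dy": 0,"dz": -0.095,"yaw": 0,"jaw": 0.2}
    - {"dx": 0,"dy": 0,"dz": -0.1,"yaw": 0,"jaw": 0.2}
    - {"dx": 0,"dy": 0,"dz": -0.103,"yaw": 0,"jaw": 0.2}
    - {"dx": 0,"dy": 0,"dz": -0.105,"yaw": 0,"jaw": 0.2}
    - {"dx": 0,"dy": 0,"dz": -0.105,"yaw": 0,"jaw": 0.2}

```text
clock: 6.7
eef_pos: [610.3, -298.7, 41.9]
tool_rot: [3.141, -0.001, -0.0]
force: [0.5, 0.5, -2.2]
width: 47.1
gripper_force: 62.1
```

arm_command:
  deltas:
    - {"dx": 0,"dy": 0,"dz": -0.0015,"yaw": 0,"jaw": 0.2}
    - {"dx": 0,"dy": 0,"dz": -0.0015,"yaw": 0,"jaw": 0.2}
    - {"dx": 0,"dy": 0,"dz": -0.0015,"yaw": 0,"jaw": 0.65}
    - {"dx": 0,"dy": 0,"dz": -0.0015,"yaw": 0,"jaw": 0.7}
    - {"dx": 0,"dy": 0,"dz": -0.0015,"yaw": 0,"jaw": 0.75}
    - {"dx": 0,"dy": 0,"dz": -0.0015,"yaw": 0,"jaw": 0.75}
    - {"dx": 0,"dy": 0,"dz": 0.01,"yaw": 0,"jaw": 0.75}
    - {"dx": 0,"dy": 0,"dz": 0.04,"yaw": 0,"jaw": 0.75}
    - {"dx": 0,"dy": 0,"dz": 0.08,"yaw": 0,"jaw": 0.75}
    - {"dx": 0,"dy": 0,"dz": 0.12,"yaw": 0,"jaw": 0.75}

```text
clock: 7.7
eef_pos: [609.7, -298.5, 163.1]
tool_rot: [3.142, 0.0, -0.0]
force: [0.3, 0.0, 0.6]
width: 64.0
gripper_force: 0.0
```

arm_command:
  deltas:
    - {"dx": -0.002,"dy": 0.015,"dz": 0.01,"yaw": 0,"jaw": 1}
    - {"dx": -0.01,"dy": 0.045,"dz": 0.01,"yaw": 1,"jaw": 1}
    - {"dx": -0.02,"dy": 0.09,"dz": 0.01,"yaw": 2,"jaw": 1}
    - {"dx": -0.03,"dy": 0.135,"dz": 0.01,"yaw": 3,"jaw": 1}
    - {"dx": -0.04,"dy": 0.18,"dz": 0.01,"yaw": 4,"jaw": 1}
    - {"dx": -0.05,"dy": 0.225,"dz": 0.01,"yaw": 5,"jaw": 1}
    - {"dx": -0.06,"dy": 0.27,"dz": 0.01,"yaw": 6,"jaw": 1}
    - {"dx": -0.07,"dy": 0.315,"dz": 0.01,"yaw": 7,"jaw": 1}
    - {"dx": -0.08,"dy": 0.36,"dz": 0.01,"yaw": 7,"jaw": 1}
    - {"dx": -0.09,"dy": 0.405,"dz": 0.01,"yaw": 7,"jaw": 1}
    - {"dx": -0.1,"dy": 0.45,"dz": 0.01,"yaw": 7,"jaw": 1}
    - {"dx": -0.106,"dy": 0.495,"dz": 0.0,"yaw": 7,"jaw": 1}
    - {"dx": -0.107,"dy": 0.535,"dz": -0.01,"yaw": 7,"jaw": 1}
    - {"dx": -0.107,"dy": 0.56,"dz": -0.02,"yaw": 7,"jaw": 1}
    - {"dx": -0.107,"dy": 0.57,"dz": -0.03,"yaw": 7,"jaw": 1}
    - {"dx": -0.107,"dy": 0.57,"dz": -0.03,"yaw": 7,"jaw": 1}
    - {"dx": -0.107,"dy": 0.57,"dz": -0.03,"yaw": 7,"jaw": 1}
    - {"dx": -0.107,"dy": 0.57,"dz": -0.03,"yaw": 7,"jaw": 1}

```text
clock: 9.5
eef_pos: [503.8, 269.1, 131.9]
tool_rot: [3.141, -0.001, 0.119]
force: [0.2, -0.8, -0.6]
width: 85.2
gripper_force: 0.0
```

arm_command:
  deltas:
    - {"dx": -0.001,"dy": 0.001,"dz": -0.025,"yaw": 0,"jaw": 1}
    - {"dx": -0.001,"dy": 0.001,"dz": -0.05,"yaw": 0,"jaw": 1}
    - {"dx": -0.001,"dy": 0.001,"dz": -0.068,"yaw": 0,"jaw": 1}
    - {"dx": -0.001,"dy": 0.001,"dz": -0.074,"yaw": 0,"jaw": 1}
    - {"dx": -0.001,"dy": 0.001,"dz": -0.074,"yaw": 0,"jaw": 1}
    - {"dx": -0.001,"dy": 0.001,"dz": -0.074,"yaw": 0,"jaw": 0.7}
    - {"dx": -0.001,"dy": 0.001,"dz": -0.074,"yaw": 0,"jaw": 0.4}
    - {"dx": -0.001,"dy": 0.001,"dz": -0.074,"yaw": 0,"jaw": 0.2}
    - {"dx": -0.001,"dy": 0.001,"dz": -0.074,"yaw": 0,"jaw": 0.2}
    - {"dx": -0.001,"dy": 0.001,"dz": -0.074,"yaw": 0,"jaw": 0.2}
    - {"dx": -0.001,"dy": 0.001,"dz": -0.074,"yaw": 0,"jaw": 0.2}
    - {"dx": -0.001,"dy": 0.001,"dz": -0.074,"yaw": 0,"jaw": 0.2}
    - {"dx": -0.001,"dy": 0.001,"dz": -0.074,"yaw": 0,"jaw": 0.2}
    - {"dx": -0.001,"dy": 0.001,"dz": -0.074,"yaw": 0,"jaw": 0.2}

```text
clock: 10.9
eef_pos: [502.8, 272.8, 58.6]
tool_rot: [-3.141, -0.002, 0.122]
force: [-0.1, -0.0, 5.9]
width: 43.0
gripper_force: 60.5
```

arm_command:
  deltas:
    - {"dx": 0,"dy": 0,"dz": 0.01,"yaw": 0,"jaw": 0.2}
    - {"dx": 0,"dy": 0,"dz": 0.035,"yaw": 0,"jaw": 0.2}
    - {"dx": 0.003,"dy": -0.015,"dz": 0.06,"yaw": -1,"jaw": 0.2}
    - {"dx": 0.01,"dy": -0.045,"dz": 0.07,"yaw": -2,"jaw": 0.2}
    - {"dx": 0.02,"dy": -0.085,"dz": 0.08,"yaw": -3,"jaw": 0.2}
    - {"dx": 0.03,"dy": -0.125,"dz": 0.08,"yaw": -4,"jaw": 0.2}
    - {"dx": 0.04,"dy": -0.165,"dz": 0.08,"yaw": -5,"jaw": 0.2}
    - {"dx": 0.05,"dy": -0.205,"dz": 0.08,"yaw": -6,"jaw": 0.2}
    - {"dx": 0.06,"dy": -0.245,"dz": 0.08,"yaw": -7,"jaw": 0.2}
    - {"dx": 0.07,"dy": -0.285,"dz": 0.08,"yaw": -7,"jaw": 0.2}
    - {"dx": 0.08,"dy": -0.325,"dz": 0.08,"yaw": -7,"jaw": 0.2}
    - {"dx": 0.09,"dy": -0.365,"dz": 0.08,"yaw": -7,"jaw": 0.2}
    - {"dx": 0.1,"dy": -0.405,"dz": 0.08,"yaw": -7,"jaw": 0.2}
    - {"dx": 0.106,"dy": -0.44,"dz": 0.07,"yaw": -7,"jaw": 0.2}
    - {"dx": 0.107,"dy": -0.465,"dz": 0.06,"yaw": -7,"jaw": 0.2}
    - {"dx": 0.107,"dy": -0.48,"dz": 0.04,"yaw": -7,"jaw": 0.2}
    - {"dx": 0.107,"dy": -0.482,"dz": 0.015,"yaw": -7,"jaw": 0.2}
    - {"dx": 0.107,"dy": -0.482,"dz": -0.01,"yaw": -7,"jaw": 0.2}
    - {"dx": 0.107,"dy": -0.482,"dz": -0.025,"yaw": -7,"jaw": 0.2}
    - {"dx": 0.107,"dy": -0.482,"dz": -0.035,"yaw": -7,"jaw": 0.2}

```text
clock: 12.9
eef_pos: [608.6, -209.0, 21.4]
tool_rot: [-3.141, 0.001, 0.0]
force: [-0.7, 0.1, -0.8]
width: 42.8
gripper_force: 61.1
```

arm_command:
  deltas:
    - {"dx": 0,"dy": 0,"dz": -0.005,"yaw": 0,"jaw": 0.2}
    - {"dx": 0,"dy": 0,"dz": -0.01,"yaw": 0,"jaw": 0.2}
    - {"dx": 0,"dy": 0,"dz": -0.012,"yaw": 0,"jaw": 0.2}
    - {"dx": 0,"dy": 0,"dz": -0.013,"yaw": 0,"jaw": 0.2}
    - {"dx": 0,"dy": 0,"dz": -0.013,"yaw": 0,"jaw": 0.2}

```text
clock: 13.4
eef_pos: [609.3, -209.5, 9.7]
tool_rot: [3.141, -0.001, 0.0]
force: [1.0, -0.6, -1.6]
width: 42.2
gripper_force: 61.1
```

arm_command:
  deltas:
    - {"dx": 0,"dy": 0,"dz": -0.001,"yaw": 0,"jaw": 0.2}
    - {"dx": 0,"dy": 0,"dz": -0.001,"yaw": 0,"jaw": 0.2}
    - {"dx": 0,"dy": 0,"dz": -0.001,"yaw": 0,"jaw": 0.55}
    - {"dx": 0,"dy": 0,"dz": -0.001,"yaw": 0,"jaw": 0.65}
    - {"dx": 0,"dy": 0,"dz": -0.001,"yaw": 0,"jaw": 0.7}
    - {"dx": 0,"dy": 0,"dz": -0.001,"yaw": 0,"jaw": 0.7}
    - {"dx": 0,"dy": 0,"dz": 0.01,"yaw": 0,"jaw": 0.7}
    - {"dx": 0,"dy": 0,"dz": 0.04,"yaw": 0,"jaw": 0.7}
    - {"dx": 0,"dy": 0,"dz": 0.08,"yaw": 0,"jaw": 0.7}
    - {"dx": 0,"dy": 0,"dz": 0.12,"yaw": 0,"jaw": 0.7}

```text
clock: 14.4
eef_pos: [608.7, -209.5, 131.0]
tool_rot: [3.142, 0.0, -0.0]
force: [0.5, 0.1, 0.4]
width: 59.7
gripper_force: 0.0
```

arm_command:
  deltas:
    - {"dx": -0.01,"dy": 0.045,"dz": 0.02,"yaw": 1,"jaw": 1}
    - {"dx": -0.02,"dy": 0.09,"dz": 0.04,"yaw": 2,"jaw": 1}
    - {"dx": -0.03,"dy": 0.135,"dz": 0.06,"yaw": 3,"jaw": 1}
    - {"dx": -0.04,"dy": 0.18,"dz": 0.08,"yaw": 4,"jaw": 1}
    - {"dx": -0.05,"dy": 0.225,"dz": 0.1,"yaw": 5,"jaw": 1}
    - {"dx": -0.06,"dy": 0.27,"dz": 0.12,"yaw": 6,"jaw": 1}
    - {"dx": -0.07,"dy": 0.315,"dz": 0.12,"yaw": 7,"jaw": 1}
    - {"dx": -0.07,"dy": 0.36,"dz": 0.12,"yaw": 7,"jaw": 1}
    - {"dx": -0.07,"dy": 0.4,"dz": 0.12,"yaw": 7,"jaw": 1}
    - {"dx": -0.07,"dy": 0.43,"dz": 0.12,"yaw": 7,"jaw": 1}
    - {"dx": -0.07,"dy": 0.44,"dz": 0.12,"yaw": 7,"jaw": 1}
    - {"dx": -0.07,"dy": 0.44,"dz": 0.12,"yaw": 7,"jaw": 1}
    - {"dx": -0.07,"dy": 0.44,"dz": 0.12,"yaw": 7,"jaw": 1}
    - {"dx": -0.07,"dy": 0.44,"dz": 0.12,"yaw": 7,"jaw": 1}

```text
clock: 15.8
eef_pos: [539.5, 227.9, 249.7]
tool_rot: [3.14, -0.0, 0.119]
force: [0.7, -0.5, 0.0]
width: 85.2
gripper_force: 0.0
```

```bash
python3 - <<'E'
from h import *
im,d,K,E=snap('wrist','w2.png'); np.savez('pics/w2',im=im,d=d,K=K,E=E); print(E.round(3).tolist(),read_state()['eef_pos'])
E
```

```text
[[0.118, -0.95, -0.29, 614.278], [-0.993, -0.112, -0.035, 235.925], [0.001, 0.292, -0.956, 392.25], [0.0, 0.0, 0.0, 1.0]] [539.46105375 228.15649871 249.6330746 ]
```

View pics/w2.png

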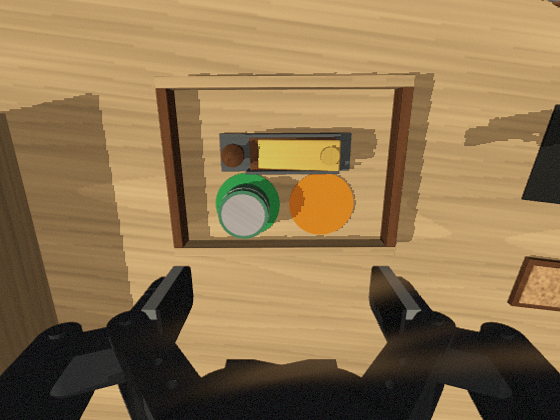

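The wrist view shows the bare orange pad at (322,204), the big tin's steel top at (243,214), the plane at (286,152) and the full tray inner rectangle.

```bash
python3 - <<'E'
from h import *
z=np.load('pics/w2.npz'); im,d,K,E=[z[k] for k in('im','d','K','E')]
P=cloud(d,K,E); X,Y,Z=np.moveaxis(P,2,0); h,s,v=hsv(im); up=np.indices(d.shape)[0]<255
o=up&(h<16)&(s>190)&(v>80)&(abs(Z-11)<8)&(X>450)&(X<560)&(Y<225)
st=up&(Z>44)&(Z<62)&(s<90)&(X<545)&(Y>225)&(Y<310)
g=up&(h>45)&(h<85)&(s>120)&(Z<20)
print('o',circ(o,K,E,11,42),np.median(Z[o]),o.sum()); print('tin',circ(st,K,E,53,30),np.median(Z[st]),st.sum()); print('g',circ(g,K,E,11,42))
pl=up&(Z>14)&(Z<75)&(X>540)&(X<625)&(Y>110)&(Y<330); 
pl&=~((h>8)&(h<25)&(s>70)&(v>70)&(Z<33))
r=cv2.minAreaRect(P[big(pl)>0][:,:2].astype(np.float32)); print('plane',r)
E
```

```text
o (array([517. , 205. ,  13.7]), array([517.1, 240.7])) 10.769621958631319 359
tin (array([503.2, 267.3,  25.7]), array([500.1, 265.6])) 53.19820706166607 1564
g (array([503.9, 266.9,  39.8]), array([501.9, 267.4]))
plane ((577.770751953125, 226.2523956298828), (46.26677703857422, 159.1573028564453), 7.112064838409424)
```

```bash
python3 - <<'E'
from h import *
z=np.load('pics/w2.npz'); im,d,K,E=[z[k] for k in('im','d','K','E')]
P=cloud(d,K,E); X,Y,Z=np.moveaxis(P,2,0); h,s,v=hsv(im)
for q in [(204,335),(204,300),(214,243),(205,243),(232,243),(190,285)]: print(q,h[q],s[q],v[q],P[q].round(1))
up=np.indices(d.shape)[0]<255
o=up&(h<18)&(s>215)&(v>90)&(X<570); print('o',circ(o,K,E,11,42),o.sum())
st=up&(Z>48)&(Z<58)&(X<545)&(Y>225)&(Y<310)&(v>60); print('tin',circ(st,K,E,53,30),st.sum())
for z0 in(50,):
    q=P[up&(Z>z0)&(Z<60)&(X<545)&(Y>225)&(Y<310)][:,:2].astype(np.float32); print(cv2.minEnclosingCircle(q),cv2.minAreaRect(q))
E
```

```text
(204, 335) 16 204 214 [518.6 152.9  10.7]
(204, 300) 14 224 166 [513.  198.2   9.9]
(214, 243) 13 31 175 [504.8 267.2  53.6]
(205, 243) 14 32 173 [515.5 268.1  53.2]
(232, 243) 15 29 177 [482.7 265.2  54.5]
(190, 285) 18 131 127 [529.1 220.    8.6]
o (array([513.8, 170.3,  27.8]), array([499.4, 185.3])) 1407
tin (array([503.8, 267.6,  29.2]), array([503.8, 267.6])) 1914
((503.6417236328125, 267.73822021484375), 29.906362533569336) ((503.52508544921875, 267.60565185546875), (58.79609680175781, 59.115177154541016), 67.77831268310547)
```

```bash
python3 - <<'E'
from h import *
z=np.load('pics/w2.npz'); im,d,K,E=[z[k] for k in('im','d','K','E')]
P=cloud(d,K,E); X,Y,Z=np.moveaxis(P,2,0); h,s,v=hsv(im); up=np.indices(d.shape)[0]<255
for t in(165,180,190):
    o=up&(h<19)&(s>t)&(v>90)&(X<570)&(Z<20); print('o',circ(o,K,E,11,42),o.sum())
E
```

```text
o (array([516.3, 171.4,  41.3]), array([516.4, 171.4])) 3122
o (array([516.5, 171.5,  41.1]), array([516.4, 171.5])) 3090
o (array([516.4, 171.5,  40.9]), array([516.5, 171.5])) 3062
```

arm_command:
  deltas:
    - {"dx": -0.015,"dy": 0.015,"dz": -0.03,"yaw": 0,"jaw": 1}
    - {"dx": -0.03,"dy": 0.033,"dz": -0.07,"yaw": 0,"jaw": 1}
    - {"dx": -0.0355,"dy": 0.0395,"dz": -0.11,"yaw": 0,"jaw": 1}
    - {"dx": -0.0355,"dy": 0.0395,"dz": -0.15,"yaw": 0,"jaw": 1}
    - {"dx": -0.0355,"dy": 0.0395,"dz": -0.17,"yaw": 0,"jaw": 1}
    - {"dx": -0.0355,"dy": 0.0395,"dz": -0.17,"yaw": 0,"jaw": 1}
    - {"dx": -0.0355,"dy": 0.0395,"dz": -0.17,"yaw": 0,"jaw": 1}
    - {"dx": -0.0355,"dy": 0.0395,"dz": -0.2,"yaw": 0,"jaw": 1}
    - {"dx": -0.0355,"dy": 0.0395,"dz": -0.22,"yaw": 0,"jaw": 1}
    - {"dx": -0.0355,"dy": 0.0395,"dz": -0.23,"yaw": 0,"jaw": 1}
    - {"dx": -0.0355,"dy": 0.0395,"dz": -0.23,"yaw": 0,"jaw": 1}
    - {"dx": -0.0355,"dy": 0.0395,"dz": -0.23,"yaw": 0,"jaw": 1}

```text
clock: 17.05
eef_pos: [504.6, 270.2, 20.6]
tool_rot: [-3.141, -0.002, 0.122]
force: [-0.6, 0.4, -0.2]
width: 85.3
gripper_force: 0.0
```

arm_command:
  deltas:
    - {"dx": 0,"dy": 0,"dz": 0,"yaw": 0,"jaw": 0.8}
    - {"dx": 0,"dy": 0,"dz": 0,"yaw": 0,"jaw": 0.6}
    - {"dx": 0,"dy": 0,"dz": 0,"yaw": 0,"jaw": 0.4}
    - {"dx": 0,"dy": 0,"dz": 0,"yaw": 0,"jaw": 0.35}
    - {"dx": 0,"dy": 0,"dz": 0,"yaw": 0,"jaw": 0.35}
    - {"dx": 0,"dy": 0,"dz": 0,"yaw": 0,"jaw": 0.35}
    - {"dx": 0,"dy": 0,"dz": 0,"yaw": 0,"jaw": 0.35}

```text
clock: 17.75
eef_pos: [504.4, 270.2, 20.8]
tool_rot: [-3.141, -0.002, 0.122]
force: [-0.4, 0.1, 6.5]
width: 58.8
gripper_force: 63.4
```

arm_command:
  deltas:
    - {"dx": 0,"dy": 0,"dz": 0.01,"yaw": 0,"jaw": 0.35}
    - {"dx": 0,"dy": 0,"dz": 0.035,"yaw": 0,"jaw": 0.35}
    - {"dx": 0.0,"dy": 0,"dz": 0.07,"yaw": 0,"jaw": 0.35}
    - {"dx": 0.003,"dy": -0.015,"dz": 0.09,"yaw": -1,"jaw": 0.35}
    - {"dx": 0.01,"dy": -0.045,"dz": 0.1,"yaw": -2,"jaw": 0.35}
    - {"dx": 0.02,"dy": -0.085,"dz": 0.1,"yaw": -3,"jaw": 0.35}
    - {"dx": 0.03,"dy": -0.125,"dz": 0.1,"yaw": -4,"jaw": 0.35}
    - {"dx": 0.045,"dy": -0.165,"dz": 0.1,"yaw": -5,"jaw": 0.35}
    - {"dx": 0.06,"dy": -0.205,"dz": 0.1,"yaw": -6,"jaw": 0.35}
    - {"dx": 0.075,"dy": -0.245,"dz": 0.1,"yaw": -7,"jaw": 0.35}
    - {"dx": 0.085,"dy": -0.285,"dz": 0.1,"yaw": -7,"jaw": 0.35}
    - {"dx": 0.095,"dy": -0.325,"dz": 0.1,"yaw": -7,"jaw": 0.35}
    - {"dx": 0.103,"dy": -0.36,"dz": 0.1,"yaw": -7,"jaw": 0.35}
    - {"dx": 0.106,"dy": -0.385,"dz": 0.09,"yaw": -7,"jaw": 0.35}
    - {"dx": 0.106,"dy": -0.394,"dz": 0.07,"yaw": -7,"jaw": 0.35}
    - {"dx": 0.106,"dy": -0.395,"dz": 0.045,"yaw": -7,"jaw": 0.35}
    - {"dx": 0.106,"dy": -0.395,"dz": 0.02,"yaw": -7,"jaw": 0.35}
    - {"dx": 0.106,"dy": -0.395,"dz": 0.005,"yaw": -7,"jaw": 0.35}
    - {"dx": 0.106,"dy": -0.395,"dz": -0.003,"yaw": -7,"jaw": 0.35}
    - {"dx": 0.106,"dy": -0.395,"dz": -0.003,"yaw": -7,"jaw": 0.35}

```text
clock: 19.75
eef_pos: [609.0, -124.7, 15.7]
tool_rot: [-3.141, 0.001, 0.0]
force: [-0.6, 0.7, -3.6]
width: 58.2
gripper_force: 65.2
```

arm_command:
  deltas:
    - {"dx": 0,"dy": 0,"dz": -0.002,"yaw": 0,"jaw": 0.35}
    - {"dx": 0,"dy": 0,"dz": -0.003,"yaw": 0,"jaw": 0.35}
    - {"dx": 0,"dy": 0,"dz": -0.003,"yaw": 0,"jaw": 0.35}
    - {"dx": 0,"dy": 0,"dz": -0.003,"yaw": 0,"jaw": 0.35}

```text
clock: 20.15
eef_pos: [609.9, -125.0, 13.9]
tool_rot: [3.141, -0.001, 0.0]
force: [0.0, 0.0, -2.5]
width: 58.2
gripper_force: 65.2
```

arm_command:
  deltas:
    - {"dx": 0,"dy": 0,"dz": -0.001,"yaw": 0,"jaw": 0.35}
    - {"dx": 0,"dy": 0,"dz": -0.001,"yaw": 0,"jaw": 0.35}
    - {"dx": 0,"dy": 0,"dz": -0.001,"yaw": 0,"jaw": 0.75}
    - {"dx": 0,"dy": 0,"dz": -0.001,"yaw": 0,"jaw": 0.85}
    - {"dx": 0,"dy": 0,"dz": -0.001,"yaw": 0,"jaw": 0.85}
    - {"dx": 0,"dy": 0,"dz": -0.001,"yaw": 0,"jaw": 0.85}
    - {"dx": 0,"dy": 0,"dz": 0.01,"yaw": 0,"jaw": 0.85}
    - {"dx": 0,"dy": 0,"dz": 0.04,"yaw": 0,"jaw": 0.85}
    - {"dx": 0,"dy": 0,"dz": 0.08,"yaw": 0,"jaw": 0.85}
    - {"dx": 0,"dy": 0,"dz": 0.12,"yaw": 0,"jaw": 0.85}

```text
clock: 21.15
eef_pos: [609.1, -125.0, 135.0]
tool_rot: [3.142, 0.001, -0.0]
force: [0.4, -0.8, -0.5]
width: 72.5
gripper_force: 0.0
```

arm_command:
  deltas:
    - {"dx": 0,"dy": 0.02,"dz": 0.02,"yaw": 8,"jaw": 1}
    - {"dx": 0,"dy": 0.06,"dz": 0.03,"yaw": 16,"jaw": 1}
    - {"dx": 0,"dy": 0.1,"dz": 0.04,"yaw": 24,"jaw": 1}
    - {"dx": -0.005,"dy": 0.14,"dz": 0.04,"yaw": 32,"jaw": 1}
    - {"dx": -0.01,"dy": 0.18,"dz": 0.04,"yaw": 40,"jaw": 1}
    - {"dx": -0.015,"dy": 0.22,"dz": 0.04,"yaw": 48,"jaw": 1}
    - {"dx": -0.02,"dy": 0.26,"dz": 0.04,"yaw": 56,"jaw": 1}
    - {"dx": -0.025,"dy": 0.3,"dz": 0.04,"yaw": 64,"jaw": 1}
    - {"dx": -0.03,"dy": 0.33,"dz": 0.03,"yaw": 72,"jaw": 1}
    - {"dx": -0.032,"dy": 0.345,"dz": 0.02,"yaw": 80,"jaw": 1}
    - {"dx": -0.032,"dy": 0.351,"dz": 0.01,"yaw": 88,"jaw": 1}
    - {"dx": -0.032,"dy": 0.351,"dz": 0,"yaw": 96,"jaw": 1}
    - {"dx": -0.032,"dy": 0.351,"dz": 0,"yaw": 97,"jaw": 1}
    - {"dx": -0.032,"dy": 0.351,"dz": 0,"yaw": 97,"jaw": 1}
    - {"dx": -0.032,"dy": 0.351,"dz": 0,"yaw": 97,"jaw": 1}

```text
clock: 22.65
eef_pos: [578.1, 225.7, 134.2]
tool_rot: [3.14, 0.0, 1.69]
force: [-0.2, 0.1, 0.7]
width: 85.8
gripper_force: 0.0
```

```bash
python3 - <<'E'
from h import *
print(read_state()['eef_pos'])
im,d,K,E=snap('side','s1.png'); np.savez('pics/s1',im=im,d=d,K=K,E=E)
P=cloud(d,K,E); X,Y,Z=np.moveaxis(P,2,0); h,s,v=hsv(im)
M=(X>500)&(X<720)&(Y>-360)&(Y<-60)&(d>0)
for n,m in(('y',M&(h>20)&(h<32)&(s>150)&(Z>30)&(Z<45)),('tin',M&(s<90)&(Z>40)&(Z<55)&(Y>-170)),('bott',M&(s<70)&(Z>80)&(Z<100)),('cap',M&(h<16)&(s>180)&(Z>85)),('mat',M&(v<60)&(Z<15)&(Z>-8))):
    q=P[m]; print(n,m.sum(),q.mean(0).round(1) if len(q) else'',cv2.minAreaRect(q[:,:2].astype(np.float32)) if len(q) else '')
w=np.zeros_like(M);w[180:245,325:380]=1
q=P[w&(h<18)&(s>60)&(Z>6)&(Z<25)][:,:2].astype(np.float32);print('rest',cv2.minAreaRect(q))
cv2.imwrite('pics/s1c.png',cv2.resize(im[120:260,180:420,::-1],None,fx=3,fy=3))
E
```

```text
[578.10256824 225.69454549 134.18811999]
y 44 [ 611.7 -210.3   39.4] ((609.9468383789062, -210.66812133789062), (32.181575775146484, 41.31300354003906), 21.545597076416016)
tin 305 [ 608.  -124.6   47.4] ((607.8692626953125, -125.15776824951172), (58.78327941894531, 57.64387893676758), 57.84160614013672)
bott 85 [ 605.9 -288.    84.7] ((607.2708129882812, -290.6237487792969), (43.74922561645508, 31.75786590576172), 25.44178009033203)
cap 57 [ 608.  -293.2  102. ] ((608.56689453125, -295.2303466796875), (19.150203704833984, 20.461463928222656), 19.353057861328125)
mat 1474 [ 607.2 -208.1    5.3] ((611.7384643554688, -211.21365356445312), (239.7186279296875, 118.30425262451172), 89.81248474121094)
rest ((437.5962219238281, -239.9291229248047), (134.39984130859375, 242.11813354492188), 17.947296142578125)
```

View pics/s1c.png

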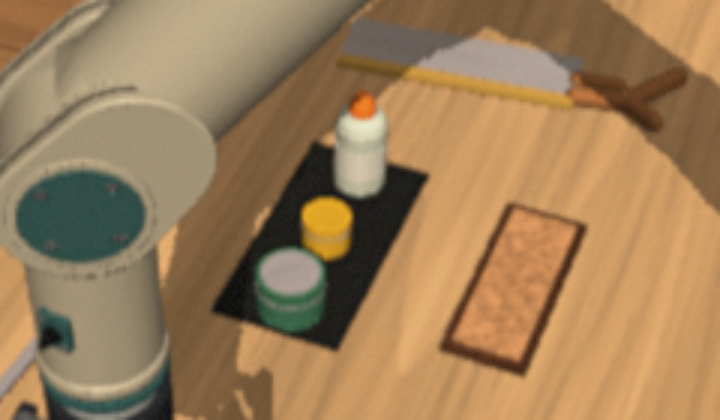

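The side crop shows bottle (360,150), small tin (326,228) and big tin (290,288), all upright on the black mat. The rest is free at (515,288). Now I grasp the plane.

arm_command:
  deltas:
    - {"dx": 0,"dy": 0,"dz": -0.03,"yaw": 0,"jaw": 1}
    - {"dx": 0,"dy": 0,"dz": -0.065,"yaw": 0,"jaw": 1}
    - {"dx": 0,"dy": 0,"dz": -0.095,"yaw": 0,"jaw": 1}
    - {"dx": 0,"dy": 0,"dz": -0.11,"yaw": 0,"jaw": 1}
    - {"dx": 0,"dy": 0,"dz": -0.117,"yaw": 0,"jaw": 1}
    - {"dx": 0,"dy": 0,"dz": -0.12,"yaw": 0,"jaw": 1}
    - {"dx": 0,"dy": 0,"dz": -0.12,"yaw": 0,"jaw": 1}
    - {"dx": 0,"dy": 0,"dz": -0.12,"yaw": 0,"jaw": 0.8}
    - {"dx": 0,"dy": 0,"dz": -0.12,"yaw": 0,"jaw": 0.6}
    - {"dx": 0,"dy": 0,"dz": -0.12,"yaw": 0,"jaw": 0.4}
    - {"dx": 0,"dy": 0,"dz": -0.12,"yaw": 0,"jaw": 0.2}
    - {"dx": 0,"dy": 0,"dz": -0.12,"yaw": 0,"jaw": 0.2}
    - {"dx": 0,"dy": 0,"dz": -0.12,"yaw": 0,"jaw": 0.2}
    - {"dx": 0,"dy": 0,"dz": -0.12,"yaw": 0,"jaw": 0.2}
    - {"dx": 0,"dy": 0,"dz": -0.12,"yaw": 0,"jaw": 0.2}

```text
clock: 24.2
eef_pos: [577.9, 226.2, 14.4]
tool_rot: [3.141, -0.0, 1.693]
force: [-0.8, -0.7, 6.1]
width: 44.9
gripper_force: 64.5
```

arm_command:
  deltas:
    - {"dx": 0,"dy": 0,"dz": 0.006,"yaw": 0,"jaw": 0.2}
    - {"dx": 0,"dy": 0,"dz": 0.02,"yaw": 0,"jaw": 0.2}
    - {"dx": 0,"dy": 0,"dz": 0.04,"yaw": 0,"jaw": 0.2}
    - {"dx": 0,"dy": 0,"dz": 0.065,"yaw": 0,"jaw": 0.2}
    - {"dx": 0,"dy": 0,"dz": 0.095,"yaw": 0,"jaw": 0.2}
    - {"dx": 0,"dy": 0,"dz": 0.125,"yaw": 0,"jaw": 0.2}
    - {"dx": 0,"dy": 0,"dz": 0.15,"yaw": 0,"jaw": 0.2}
    - {"dx": 0,"dy": 0,"dz": 0.165,"yaw": 0,"jaw": 0.2}
    - {"dx": 0,"dy": 0,"dz": 0.17,"yaw": 0,"jaw": 0.2}

```text
clock: 25.1
eef_pos: [578.2, 226.3, 185.7]
tool_rot: [3.138, -0.001, 1.693]
force: [-0.3, 0.4, -5.5]
width: 45.0
gripper_force: 63.3
```

arm_command:
  deltas:
    - {"dx": -0.005,"dy": -0.015,"dz": 0,"yaw": -1,"jaw": 0.2}
    - {"dx": -0.01,"dy": -0.045,"dz": 0,"yaw": -2,"jaw": 0.2}
    - {"dx": -0.02,"dy": -0.08,"dz": 0,"yaw": -3,"jaw": 0.2}
    - {"dx": -0.03,"dy": -0.115,"dz": 0,"yaw": -4,"jaw": 0.2}
    - {"dx": -0.04,"dy": -0.15,"dz": 0,"yaw": -5,"jaw": 0.2}
    - {"dx": -0.05,"dy": -0.185,"dz": 0,"yaw": -6,"jaw": 0.2}
    - {"dx": -0.06,"dy": -0.22,"dz": 0,"yaw": -7,"jaw": 0.2}
    - {"dx": -0.07,"dy": -0.255,"dz": 0,"yaw": -8,"jaw": 0.2}
    - {"dx": -0.08,"dy": -0.29,"dz": 0,"yaw": -8,"jaw": 0.2}
    - {"dx": -0.09,"dy": -0.325,"dz": 0,"yaw": -8,"jaw": 0.2}
    - {"dx": -0.1,"dy": -0.36,"dz": 0,"yaw": -8,"jaw": 0.2}
    - {"dx": -0.11,"dy": -0.395,"dz": 0,"yaw": -8,"jaw": 0.2}
    - {"dx": -0.115,"dy": -0.43,"dz": 0,"yaw": -8,"jaw": 0.2}
    - {"dx": -0.12,"dy": -0.465,"dz": 0,"yaw": -8,"jaw": 0.2}
    - {"dx": -0.12,"dy": -0.5,"dz": 0,"yaw": -8,"jaw": 0.2}
    - {"dx": -0.12,"dy": -0.53,"dz": 0,"yaw": -8,"jaw": 0.2}
    - {"dx": -0.12,"dy": -0.55,"dz": 0,"yaw": -8,"jaw": 0.2}
    - {"dx": -0.12,"dy": -0.556,"dz": 0,"yaw": -8,"jaw": 0.2}
    - {"dx": -0.12,"dy": -0.556,"dz": 0,"yaw": -8,"jaw": 0.2}
    - {"dx": -0.12,"dy": -0.556,"dz": 0,"yaw": -8,"jaw": 0.2}

```text
clock: 27.1
eef_pos: [456.9, -328.1, 182.7]
tool_rot: [-3.14, -0.002, 1.554]
force: [0.6, 0.6, -5.3]
width: 44.8
gripper_force: 63.0
```

```bash
python3 - <<'E'
from h import *
im,d,K,E=snap('wrist','w3.png'); np.savez('pics/w3',im=im,d=d,K=K,E=E); print(E.round(3).tolist(),read_state()['eef_pos'],read_state()['width'])
E
```

```text
[[1.0, -0.016, -0.006, 458.961], [-0.017, -0.957, -0.29, -254.6], [-0.001, 0.291, -0.957, 325.444], [0.0, 0.0, 0.0, 1.0]] [ 457.29900895 -327.91433522  182.9193937 ] 44.99325804230498
```

View pics/w3.png

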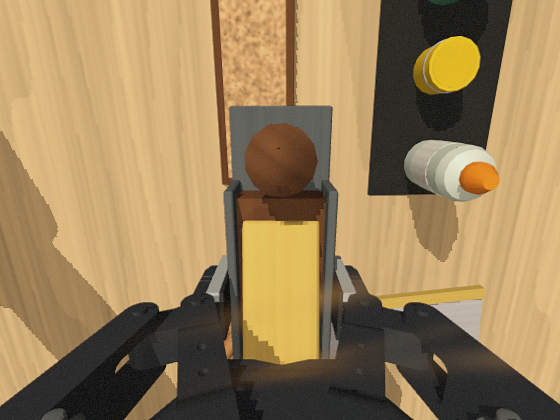

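The wrist view shows the plane level in the jaws, toe up at (281,160). The rest lies behind it, with its left edge at u≈218, its right edge at u≈293 and its near-left corner at about (223,184).

```bash
python3 - <<'E'
from h import *
# side view: rest quad on z=11.7
for f in('side','s1'):
    z=np.load(f'pics/{f}.npz'); im,d,K,E=[z[k] for k in('im','d','K','E')]
    P=cloud(d,K,E); h,s,v=hsv(im); w=np.zeros(d.shape,bool); w[180:248,322:382]=1
    cork=w&(s>100)&(v>150)&(h<15); dark=w&(v<110)&(s>80)
    m=big((cork|dark)); c=max(cv2.findContours(m,0,1)[0],key=len)[:,0]
    p=np.array([ray(u,v,K,E,11.7)[:2] for u,v in c],np.float32); print(f,m.sum(),cv2.minAreaRect(p))
    g=big(w&(P[...,2]>8)&(P[...,2]<20)); q=P[g>0]; print('  depth',np.median(q[:,2]),cv2.minAreaRect(q[:,:2].astype(np.float32)))
z=np.load('pics/w3.npz'); im,d,K,E=[z[k] for k in('im','d','K','E')]
h,s,v=hsv(im); P=cloud(d,K,E)
for r in(20,60,90,140,165):
    row=(v[r]<115); L=[u for u in range(200,228) if row[u]]; R=[u for u in range(282,305) if row[u]]
    print(r,L and (L[0],ray(L[0],r,K,E,11.7).round(1)[:2]),R and r<100 and (R[-1]+1,ray(R[-1]+1,r,K,E,11.7).round(1)[:2]))
col=[r for r in range(150,200) if v[r,225]<115]; print('bottom',col and (col[-1]+1,ray(225,col[-1]+1,K,E,11.7)), P[60,255],P[60,170])
# plane in hand
t=(P[...,2]>165)&(P[...,2]<230)&(np.indices(d.shape)[0]<190); q=P[big(t)>0]; print('toe',q[:,1].max(),q[:,0].min(),q[:,0].max())
for u,vv in((231,106),(330,106)): print(P[vv+3,u+3*(1 if u<280 else -1)])
E
```

```text
side 1415 ((432.6048278808594, -219.06776428222656), (194.79437255859375, 74.57054901123047), 89.38690948486328)
  depth 12.722317475305317 ((433.4698486328125, -222.4525604248047), (196.09439086914062, 77.06834411621094), 89.39488220214844)
s1 1423 ((432.6551208496094, -219.54156494140625), (197.0608673095703, 74.77613830566406), 89.52603149414062)
  depth 12.71357197839086 ((435.10089111328125, -222.1385955810547), (196.00955200195312, 80.18992614746094), 89.67269134521484)
20 (212, array([ 397.9, -166.2])) (295, array([ 473.2, -167.5]))
60 (215, array([ 398. , -199.1])) (294, array([ 472.2, -200.3]))
90 (217, array([ 397.8, -225.3])) (294, array([ 472.1, -226.6]))
140 (220, array([ 397.2, -272.2])) False
165 (222, array([ 397.4, -297.4])) False
bottom (200, array([ 397.83548617, -334.74001407,   11.7       ])) [ 435.6441439  -199.92446339   12.87078057] [ 3.51859572e+02 -1.96227511e+02 -1.44264120e-01]
toe -247.9912266132683 435.1679348006889 481.7553557136812
[ 438.28447188 -249.31677265  183.8370152 ]
[ 479.5608049  -249.99088685  182.96799791]
```

arm_command:
  deltas:
    - {"dx": -0.008,"dy": 0.03,"dz": 0,"yaw": 0.5,"jaw": 0.2}
    - {"dx": -0.016,"dy": 0.065,"dz": -0.01,"yaw": 1,"jaw": 0.2}
    - {"dx": -0.023,"dy": 0.09,"dz": -0.025,"yaw": 1,"jaw": 0.2}
    - {"dx": -0.023,"dy": 0.104,"dz": -0.05,"yaw": 1,"jaw": 0.2}
    - {"dx": -0.023,"dy": 0.106,"dz": -0.08,"yaw": 1,"jaw": 0.2}
    - {"dx": -0.023,"dy": 0.106,"dz": -0.105,"yaw": 1,"jaw": 0.2}
    - {"dx": -0.023,"dy": 0.106,"dz": -0.125,"yaw": 1,"jaw": 0.2}
    - {"dx": -0.023,"dy": 0.106,"dz": -0.14,"yaw": 1,"jaw": 0.2}
    - {"dx": -0.023,"dy": 0.106,"dz": -0.15,"yaw": 1,"jaw": 0.2}
    - {"dx": -0.023,"dy": 0.106,"dz": -0.156,"yaw": 1,"jaw": 0.2}
    - {"dx": -0.023,"dy": 0.106,"dz": -0.16,"yaw": 1,"jaw": 0.2}
    - {"dx": -0.023,"dy": 0.106,"dz": -0.16,"yaw": 1,"jaw": 0.2}
    - {"dx": -0.023,"dy": 0.106,"dz": -0.16,"yaw": 1,"jaw": 0.2}

```text
clock: 28.45
eef_pos: [434.9, -224.1, 23.8]
tool_rot: [3.141, 0.0, 1.571]
force: [-1.0, 0.2, -5.2]
width: 44.7
gripper_force: 63.0
```

arm_command:
  deltas:
    - {"dx": 0,"dy": 0.002,"dz": -0.002,"yaw": 0,"jaw": 0.2}
    - {"dx": 0,"dy": 0.002,"dz": -0.004,"yaw": 0,"jaw": 0.2}
    - {"dx": 0,"dy": 0.002,"dz": -0.005,"yaw": 0,"jaw": 0.2}
    - {"dx": 0,"dy": 0.002,"dz": -0.005,"yaw": 0,"jaw": 0.2}
    - {"dx": 0,"dy": 0.002,"dz": -0.006,"yaw": 0,"jaw": 0.2}
    - {"dx": 0,"dy": 0.002,"dz": -0.006,"yaw": 0,"jaw": 0.2}

```text
clock: 29.05
eef_pos: [434.5, -222.0, 17.9]
tool_rot: [3.141, 0.0, 1.571]
force: [-1.2, 0.6, 1.9]
width: 44.5
gripper_force: 64.1
```

arm_command:
  deltas:
    - {"dx": 0,"dy": 0,"dz": 0,"yaw": 0,"jaw": 0.5}
    - {"dx": 0,"dy": 0,"dz": 0,"yaw": 0,"jaw": 0.6}
    - {"dx": 0,"dy": 0,"dz": 0,"yaw": 0,"jaw": 0.8}
    - {"dx": 0,"dy": 0,"dz": 0,"yaw": 0,"jaw": 0.8}
    - {"dx": 0,"dy": 0,"dz": 0,"yaw": 0,"jaw": 0.8}
    - {"dx": 0,"dy": 0,"dz": 0.01,"yaw": 0,"jaw": 0.8}
    - {"dx": 0,"dy": 0,"dz": 0.04,"yaw": 0,"jaw": 0.8}
    - {"dx": 0,"dy": 0,"dz": 0.08,"yaw": 0,"jaw": 0.8}
    - {"dx": 0,"dy": 0,"dz": 0.12,"yaw": 0,"jaw": 0.8}
    - {"dx": 0.02,"dy": -0.02,"dz": 0.16,"yaw": 0,"jaw": 1}
    - {"dx": 0.05,"dy": -0.05,"dz": 0.19,"yaw": 0,"jaw": 1}
    - {"dx": 0.08,"dy": -0.08,"dz": 0.21,"yaw": 0,"jaw": 1}
    - {"dx": 0.1,"dy": -0.1,"dz": 0.23,"yaw": 0,"jaw": 1}
    - {"dx": 0.1,"dy": -0.1,"dz": 0.23,"yaw": 0,"jaw": 1}
    - {"dx": 0.1,"dy": -0.1,"dz": 0.23,"yaw": 0,"jaw": 1}
    - {"dx": 0.1,"dy": -0.1,"dz": 0.23,"yaw": 0,"jaw": 1}

```text
clock: 30.65
eef_pos: [533.1, -320.6, 246.6]
tool_rot: [-3.139, -0.002, 1.572]
force: [-0.3, 0.2, -1.1]
width: 85.4
gripper_force: 0.0
```

```bash
python3 - <<'E'
from h import *
im,d,K,E=snap('wrist','w4.png'); np.savez('pics/w4',im=im,d=d,K=K,E=E); print(read_state()['eef_pos'])
P=cloud(d,K,E); X,Y,Z=np.moveaxis(P,2,0); h,s,v=hsv(im); up=np.indices(d.shape)[0]<260
y=up&(h>20)&(h<32)&(s>170)&(abs(Z-38)<6)&(X>560); print('yel',circ(y,K,E,38,22),np.median(Z[y]))
t=up&(abs(Z-46)<5)&(X>560)&(Y>-170)&(v>60); print('tin',circ(t,K,E,46,30),np.median(Z[t]))
c=up&(h<16)&(s>180)&(abs(Z-104)<10)&(X>560); print('cap',circ(c,K,E,98,9))
b=up&(Z>55)&(Z<115)&(X>560)&(Y<-240); print('bottle',P[b].mean(0))
p=up&(Z>25)&(Z<75)&(X<500)&(X>380)&(Y<-120); print('plane',cv2.minAreaRect(P[big(p)>0][:,:2].astype(np.float32)))
r=up&(abs(Z-12)<5)&(X<500)&(X>370)&(Y<-90); print('rest',cv2.minAreaRect(P[big(r|p)>0][:,:2].astype(np.float32)))
E
```

```text
[ 533.16752673 -320.58680986  246.54387824]
yel (array([ 608.5, -210.5,   21.3]), array([ 608.5, -210.6])) 38.32654554769823
tin (array([ 608.4, -140.1,   18.3]), array([ 608.4, -123.8])) 46.30114279302711
cap (array([ 609.9, -298.9,   11.7]), array([ 610.1, -298.8]))
bottle [ 605.81825087 -295.69844795   86.29286144]
plane ((435.3791809082031, -229.69879150390625), (46.724876403808594, 109.74433898925781), 0.07008020579814911)
rest ((433.7818603515625, -223.38958740234375), (189.9552001953125, 76.61817932128906), 89.59870910644531)
```

View pics/w4.png

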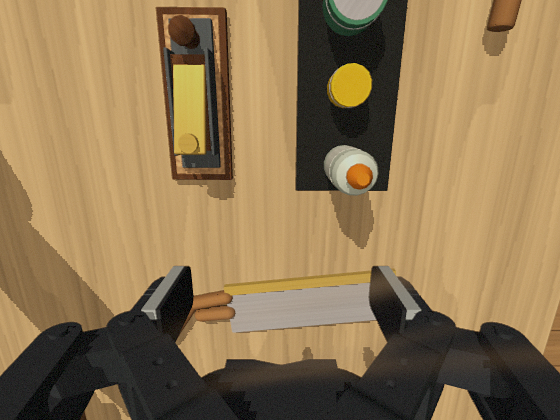

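The wrist view shows the plane centred on its rest (190,95). Bottle (350,170), small tin (350,86) and big tin (355,8) are all still upright on the mat. Next I return the big tin.

arm_command:
  deltas:
    - {"dx": 0.01,"dy": 0.02,"dz": 0,"yaw": -8,"jaw": 1}
    - {"dx": 0.02,"dy": 0.045,"dz": 0,"yaw": -16,"jaw": 1}
    - {"dx": 0.03,"dy": 0.07,"dz": 0,"yaw": -24,"jaw": 1}
    - {"dx": 0.04,"dy": 0.095,"dz": -0.01,"yaw": -32,"jaw": 1}
    - {"dx": 0.05,"dy": 0.12,"dz": -0.02,"yaw": -40,"jaw": 1}
    - {"dx": 0.06,"dy": 0.145,"dz": -0.03,"yaw": -48,"jaw": 1}
    - {"dx": 0.07,"dy": 0.17,"dz": -0.04,"yaw": -56,"jaw": 1}
    - {"dx": 0.075,"dy": 0.185,"dz": -0.06,"yaw": -64,"jaw": 1}
    - {"dx": 0.0765,"dy": 0.196,"dz": -0.08,"yaw": -72,"jaw": 1}
    - {"dx": 0.0765,"dy": 0.196,"dz": -0.1,"yaw": -80,"jaw": 1}
    - {"dx": 0.0765,"dy": 0.196,"dz": -0.12,"yaw": -88,"jaw": 1}
    - {"dx": 0.0765,"dy": 0.196,"dz": -0.14,"yaw": -90,"jaw": 1}
    - {"dx": 0.0765,"dy": 0.196,"dz": -0.15,"yaw": -90,"jaw": 1}
    - {"dx": 0.0765,"dy": 0.196,"dz": -0.15,"yaw": -90,"jaw": 1}
    - {"dx": 0.0765,"dy": 0.196,"dz": -0.15,"yaw": -90,"jaw": 1}

```text
clock: 32.2
eef_pos: [611.0, -126.0, 97.8]
tool_rot: [-3.141, -0.0, 0.001]
force: [-0.2, 0.8, 1.2]
width: 85.4
gripper_force: 0.0
```

arm_command:
  deltas:
    - {"dx": -0.0015,"dy": 0.0015,"dz": -0.025,"yaw": 0,"jaw": 1}
    - {"dx": -0.0015,"dy": 0.0015,"dz": -0.055,"yaw": 0,"jaw": 1}
    - {"dx": -0.0015,"dy": 0.0015,"dz": -0.075,"yaw": 0,"jaw": 1}
    - {"dx": -0.0015,"dy": 0.0015,"dz": -0.083,"yaw": 0,"jaw": 1}
    - {"dx": -0.0015,"dy": 0.0015,"dz": -0.083,"yaw": 0,"jaw": 0.8}
    - {"dx": -0.0015,"dy": 0.0015,"dz": -0.083,"yaw": 0,"jaw": 0.6}
    - {"dx": -0.0015,"dy": 0.0015,"dz": -0.083,"yaw": 0,"jaw": 0.35}
    - {"dx": -0.0015,"dy": 0.0015,"dz": -0.083,"yaw": 0,"jaw": 0.35}
    - {"dx": -0.0015,"dy": 0.0015,"dz": -0.083,"yaw": 0,"jaw": 0.35}
    - {"dx": -0.0015,"dy": 0.0015,"dz": -0.083,"yaw": 0,"jaw": 0.35}
    - {"dx": -0.0015,"dy": 0.0015,"dz": -0.083,"yaw": 0,"jaw": 0.35}
    - {"dx": -0.0015,"dy": 0.0015,"dz": -0.083,"yaw": 0,"jaw": 0.35}

```text
clock: 33.4
eef_pos: [610.8, -125.0, 16.0]
tool_rot: [3.141, -0.003, -0.0]
force: [-0.3, 0.8, 7.0]
width: 58.6
gripper_force: 65.4
```

arm_command:
  deltas:
    - {"dx": 0,"dy": 0,"dz": 0.01,"yaw": 0,"jaw": 0.35}
    - {"dx": 0,"dy": 0,"dz": 0.035,"yaw": 0,"jaw": 0.35}
    - {"dx": 0,"dy": 0.005,"dz": 0.07,"yaw": 0,"jaw": 0.35}
    - {"dx": -0.005,"dy": 0.03,"dz": 0.095,"yaw": 1,"jaw": 0.35}
    - {"dx": -0.015,"dy": 0.07,"dz": 0.1,"yaw": 2,"jaw": 0.35}
    - {"dx": -0.025,"dy": 0.11,"dz": 0.1,"yaw": 3,"jaw": 0.35}
    - {"dx": -0.035,"dy": 0.15,"dz": 0.1,"yaw": 4,"jaw": 0.35}
    - {"dx": -0.045,"dy": 0.19,"dz": 0.1,"yaw": 5,"jaw": 0.35}
    - {"dx": -0.06,"dy": 0.23,"dz": 0.1,"yaw": 6,"jaw": 0.35}
    - {"dx": -0.075,"dy": 0.27,"dz": 0.1,"yaw": 7,"jaw": 0.35}
    - {"dx": -0.085,"dy": 0.31,"dz": 0.1,"yaw": 7,"jaw": 0.35}
    - {"dx": -0.095,"dy": 0.345,"dz": 0.1,"yaw": 7,"jaw": 0.35}
    - {"dx": -0.103,"dy": 0.375,"dz": 0.1,"yaw": 7,"jaw": 0.35}
    - {"dx": -0.105,"dy": 0.39,"dz": 0.09,"yaw": 7,"jaw": 0.35}
    - {"dx": -0.105,"dy": 0.3925,"dz": 0.07,"yaw": 7,"jaw": 0.35}
    - {"dx": -0.105,"dy": 0.3925,"dz": 0.045,"yaw": 7,"jaw": 0.35}
    - {"dx": -0.105,"dy": 0.3925,"dz": 0.025,"yaw": 7,"jaw": 0.35}
    - {"dx": -0.105,"dy": 0.3925,"dz": 0.015,"yaw": 7,"jaw": 0.35}
    - {"dx": -0.105,"dy": 0.3925,"dz": 0.012,"yaw": 7,"jaw": 0.35}
    - {"dx": -0.105,"dy": 0.3925,"dz": 0.012,"yaw": 7,"jaw": 0.35}

```text
clock: 35.4
eef_pos: [504.8, 267.5, 26.3]
tool_rot: [3.141, 0.0, 0.121]
force: [-1.2, -0.8, -2.1]
width: 58.5
gripper_force: 65.1
```

arm_command:
  deltas:
    - {"dx": 0,"dy": 0,"dz": -0.002,"yaw": 0,"jaw": 0.35}
    - {"dx": 0,"dy": 0,"dz": -0.003,"yaw": 0,"jaw": 0.35}
    - {"dx": 0,"dy": 0,"dz": -0.003,"yaw": 0,"jaw": 0.35}

```text
clock: 35.7
eef_pos: [504.8, 268.2, 23.8]
tool_rot: [-3.141, -0.001, 0.122]
force: [-0.4, 0.3, -2.1]
width: 58.2
gripper_force: 65.1
```

arm_command:
  deltas:
    - {"dx": 0.001,"dy": -0.001,"dz": 0,"yaw": 0,"jaw": 0.35}
    - {"dx": 0.001,"dy": -0.001,"dz": -0.001,"yaw": 0,"jaw": 0.35}
    - {"dx": 0.001,"dy": -0.001,"dz": -0.001,"yaw": 0,"jaw": 0.35}
    - {"dx": 0.001,"dy": -0.001,"dz": -0.001,"yaw": 0,"jaw": 0.75}
    - {"dx": 0.001,"dy": -0.001,"dz": -0.001,"yaw": 0,"jaw": 0.85}
    - {"dx": 0.001,"dy": -0.001,"dz": -0.001,"yaw": 0,"jaw": 0.85}
    - {"dx": 0.001,"dy": -0.001,"dz": -0.001,"yaw": 0,"jaw": 0.85}
    - {"dx": 0.001,"dy": -0.001,"dz": 0.01,"yaw": 0,"jaw": 0.85}
    - {"dx": 0.001,"dy": -0.001,"dz": 0.04,"yaw": 0,"jaw": 0.85}
    - {"dx": 0.001,"dy": -0.001,"dz": 0.08,"yaw": 0,"jaw": 0.85}
    - {"dx": 0.01,"dy": -0.01,"dz": 0.12,"yaw": 0,"jaw": 0.85}
    - {"dx": 0.02,"dy": -0.025,"dz": 0.16,"yaw": 0,"jaw": 0.85}
    - {"dx": 0.035,"dy": -0.04,"dz": 0.2,"yaw": 0,"jaw": 0.85}
    - {"dx": 0.035,"dy": -0.04,"dz": 0.227,"yaw": 0,"jaw": 0.85}
    - {"dx": 0.035,"dy": -0.04,"dz": 0.227,"yaw": 0,"jaw": 0.85}
    - {"dx": 0.035,"dy": -0.04,"dz": 0.227,"yaw": 0,"jaw": 0.85}

```text
clock: 37.3
eef_pos: [539.3, 228.2, 251.2]
tool_rot: [-3.141, -0.001, 0.122]
force: [0.3, 0.0, -0.6]
width: 72.5
gripper_force: 0.0
```

```bash
cat > tray.py <<'E'
from h import *
import sys
im,d,K,E=snap('wrist',sys.argv[1]+'.png'); print(read_state()['eef_pos'])
P=cloud(d,K,E); X,Y,Z=np.moveaxis(P,2,0); h,s,v=hsv(im); up=np.indices(d.shape)[0]<255
o=up&(h<19)&(s>180)&(v>90)&(X<570)&(Z<20); g=up&(h>45)&(h<85)&(s>120)&(Z<20)
t=up&(abs(Z-53)<5)&(X<545)&(Y>225)&(Y<310)&(v>60); y=up&(h>20)&(h<32)&(s>150)&(abs(Z-87)<6)&(X<545)
c=up&(h<16)&(s>180)&(abs(Z-113)<6)
for n,m,z,R in(('o',o,11,42),('g',g,11,42),('tin',t,53,30),('yel',y,87,22),('cap',c,107,9)):
    if m.sum()>30: print(n,circ(m,K,E,z,R),m.sum(),np.median(Z[m]).round(1))
q=P[t|y][:,:2].astype(np.float32)
if t.sum()>30: print(cv2.minEnclosingCircle(P[t][:,:2].astype(np.float32)))
E
python3 tray.py w5
```

```text
[538.66015364 228.21022221 250.1003246 ]
o (array([516.4, 171.4,  41.2]), array([516.3, 171.4])) 3073 10.8
g (array([504.3, 266.5,  39.9]), array([502.5, 266.9])) 992 10.9
tin (array([504.5, 266.1,  29.1]), array([504.5, 266.1])) 1902 53.2
((504.1182556152344, 266.2150573730469), 29.994070053100586)
```

arm_command:
  deltas:
    - {"dx": 0.005,"dy": -0.03,"dz": 0,"yaw": -1,"jaw": 0.85}
    - {"dx": 0.01,"dy": -0.07,"dz": 0,"yaw": -2,"jaw": 0.85}
    - {"dx": 0.02,"dy": -0.115,"dz": -0.01,"yaw": -3,"jaw": 0.85}
    - {"dx": 0.03,"dy": -0.16,"dz": -0.02,"yaw": -4,"jaw": 0.85}
    - {"dx": 0.04,"dy": -0.205,"dz": -0.03,"yaw": -5,"jaw": 0.85}
    - {"dx": 0.05,"dy": -0.25,"dz": -0.04,"yaw": -6,"jaw": 0.85}
    - {"dx": 0.06,"dy": -0.295,"dz": -0.05,"yaw": -7,"jaw": 0.85}
    - {"dx": 0.065,"dy": -0.34,"dz": -0.06,"yaw": -7,"jaw": 0.85}
    - {"dx": 0.07,"dy": -0.38,"dz": -0.08,"yaw": -7,"jaw": 0.85}
    - {"dx": 0.0705,"dy": -0.41,"dz": -0.1,"yaw": -7,"jaw": 0.85}
    - {"dx": 0.0705,"dy": -0.43,"dz": -0.12,"yaw": -7,"jaw": 0.85}
    - {"dx": 0.0705,"dy": -0.439,"dz": -0.14,"yaw": -7,"jaw": 0.85}
    - {"dx": 0.0705,"dy": -0.439,"dz": -0.16,"yaw": -7,"jaw": 0.85}
    - {"dx": 0.0705,"dy": -0.439,"dz": -0.17,"yaw": -7,"jaw": 0.85}
    - {"dx": 0.0705,"dy": -0.439,"dz": -0.17,"yaw": -7,"jaw": 0.85}
    - {"dx": 0.0705,"dy": -0.439,"dz": -0.17,"yaw": -7,"jaw": 0.85}

```text
clock: 38.95
eef_pos: [610.1, -210.3, 80.2]
tool_rot: [-3.141, 0.0, 0.001]
force: [-0.6, 0.5, 0.6]
width: 73.0
gripper_force: 0.0
```

arm_command:
  deltas:
    - {"dx": -0.001,"dy": 0,"dz": -0.025,"yaw": 0,"jaw": 0.85}
    - {"dx": -0.001,"dy": 0,"dz": -0.05,"yaw": 0,"jaw": 0.85}
    - {"dx": -0.001,"dy": 0,"dz": -0.065,"yaw": 0,"jaw": 0.85}
    - {"dx": -0.001,"dy": 0,"dz": -0.069,"yaw": 0,"jaw": 0.85}
    - {"dx": -0.001,"dy": 0,"dz": -0.069,"yaw": 0,"jaw": 0.7}
    - {"dx": -0.001,"dy": 0,"dz": -0.069,"yaw": 0,"jaw": 0.4}
    - {"dx": -0.001,"dy": 0,"dz": -0.069,"yaw": 0,"jaw": 0.2}
    - {"dx": -0.001,"dy": 0,"dz": -0.069,"yaw": 0,"jaw": 0.2}
    - {"dx": -0.001,"dy": 0,"dz": -0.069,"yaw": 0,"jaw": 0.2}
    - {"dx": -0.001,"dy": 0,"dz": -0.069,"yaw": 0,"jaw": 0.2}
    - {"dx": -0.001,"dy": 0,"dz": -0.069,"yaw": 0,"jaw": 0.2}
    - {"dx": -0.001,"dy": 0,"dz": -0.069,"yaw": 0,"jaw": 0.2}

```text
clock: 40.15
eef_pos: [609.9, -211.9, 12.7]
tool_rot: [3.14, -0.002, -0.0]
force: [-0.2, 0.0, 6.5]
width: 42.0
gripper_force: 61.2
```

arm_command:
  deltas:
    - {"dx": 0,"dy": 0,"dz": 0.01,"yaw": 0,"jaw": 0.2}
    - {"dx": 0,"dy": 0,"dz": 0.04,"yaw": 0,"jaw": 0.2}
    - {"dx": 0,"dy": 0.01,"dz": 0.075,"yaw": 0,"jaw": 0.2}
    - {"dx": -0.005,"dy": 0.04,"dz": 0.105,"yaw": 1,"jaw": 0.2}
    - {"dx": -0.015,"dy": 0.085,"dz": 0.12,"yaw": 2,"jaw": 0.2}
    - {"dx": -0.025,"dy": 0.13,"dz": 0.12,"yaw": 3,"jaw": 0.2}
    - {"dx": -0.035,"dy": 0.175,"dz": 0.12,"yaw": 4,"jaw": 0.2}
    - {"dx": -0.045,"dy": 0.22,"dz": 0.12,"yaw": 5,"jaw": 0.2}
    - {"dx": -0.055,"dy": 0.265,"dz": 0.12,"yaw": 6,"jaw": 0.2}
    - {"dx": -0.065,"dy": 0.31,"dz": 0.12,"yaw": 7,"jaw": 0.2}
    - {"dx": -0.075,"dy": 0.35,"dz": 0.12,"yaw": 7,"jaw": 0.2}
    - {"dx": -0.085,"dy": 0.39,"dz": 0.12,"yaw": 7,"jaw": 0.2}
    - {"dx": -0.095,"dy": 0.43,"dz": 0.12,"yaw": 7,"jaw": 0.2}
    - {"dx": -0.1,"dy": 0.46,"dz": 0.115,"yaw": 7,"jaw": 0.2}
    - {"dx": -0.1043,"dy": 0.475,"dz": 0.105,"yaw": 7,"jaw": 0.2}
    - {"dx": -0.1043,"dy": 0.479,"dz": 0.09,"yaw": 7,"jaw": 0.2}
    - {"dx": -0.1043,"dy": 0.479,"dz": 0.075,"yaw": 7,"jaw": 0.2}
    - {"dx": -0.1043,"dy": 0.479,"dz": 0.063,"yaw": 7,"jaw": 0.2}
    - {"dx": -0.1043,"dy": 0.479,"dz": 0.057,"yaw": 7,"jaw": 0.2}
    - {"dx": -0.1043,"dy": 0.479,"dz": 0.056,"yaw": 7,"jaw": 0.2}

```text
clock: 42.15
eef_pos: [504.6, 266.2, 66.3]
tool_rot: [3.14, 0.002, 0.12]
force: [-0.1, 0.0, -0.9]
width: 42.3
gripper_force: 61.1
```

arm_command:
  deltas:
    - {"dx": 0,"dy": 0,"dz": -0.001,"yaw": 0,"jaw": 0.2}
    - {"dx": 0,"dy": 0,"dz": -0.002,"yaw": 0,"jaw": 0.2}
    - {"dx": 0,"dy": 0,"dz": -0.002,"yaw": 0,"jaw": 0.2}

```text
clock: 42.45
eef_pos: [505.0, 268.1, 65.7]
tool_rot: [-3.141, -0.001, 0.122]
force: [-0.3, 1.1, -1.9]
width: 42.5
gripper_force: 61.1
```

arm_command:
  deltas:
    - {"dx": 0.0005,"dy": -0.001,"dz": -0.001,"yaw": 0,"jaw": 0.2}
    - {"dx": 0.0005,"dy": -0.001,"dz": -0.002,"yaw": 0,"jaw": 0.2}
    - {"dx": 0.0005,"dy": -0.001,"dz": -0.003,"yaw": 0,"jaw": 0.2}
    - {"dx": 0.0005,"dy": -0.001,"dz": -0.003,"yaw": 0,"jaw": 0.2}
    - {"dx": 0.0005,"dy": -0.001,"dz": -0.003,"yaw": 0,"jaw": 0.2}

```text
clock: 42.95
eef_pos: [505.2, 267.1, 62.3]
tool_rot: [3.142, 0.0, 0.122]
force: [0.3, -0.7, -1.5]
width: 42.6
gripper_force: 61.1
```

Lower 1 mm more, release gently, rise to the viewing pose.

arm_command:
  deltas:
    - {"dx": 0,"dy": 0,"dz": -0.001,"yaw": 0,"jaw": 0.2}
    - {"dx": 0,"dy": 0,"dz": -0.001,"yaw": 0,"jaw": 0.2}
    - {"dx": 0,"dy": 0,"dz": -0.001,"yaw": 0,"jaw": 0.55}
    - {"dx": 0,"dy": 0,"dz": -0.001,"yaw": 0,"jaw": 0.65}
    - {"dx": 0,"dy": 0,"dz": -0.001,"yaw": 0,"jaw": 0.75}
    - {"dx": 0,"dy": 0,"dz": -0.001,"yaw": 0,"jaw": 0.75}
    - {"dx": 0,"dy": 0,"dz": 0.01,"yaw": 0,"jaw": 0.75}
    - {"dx": 0,"dy": 0,"dz": 0.04,"yaw": 0,"jaw": 0.75}
    - {"dx": 0,"dy": 0,"dz": 0.08,"yaw": 0,"jaw": 0.75}
    - {"dx": 0.01,"dy": -0.01,"dz": 0.12,"yaw": 0,"jaw": 0.75}
    - {"dx": 0.02,"dy": -0.025,"dz": 0.15,"yaw": 0,"jaw": 0.75}
    - {"dx": 0.035,"dy": -0.04,"dz": 0.18,"yaw": 0,"jaw": 0.75}
    - {"dx": 0.035,"dy": -0.04,"dz": 0.188,"yaw": 0,"jaw": 0.75}
    - {"dx": 0.035,"dy": -0.04,"dz": 0.188,"yaw": 0,"jaw": 0.75}
    - {"dx": 0.035,"dy": -0.04,"dz": 0.188,"yaw": 0,"jaw": 0.75}

```text
clock: 44.45
eef_pos: [538.6, 228.0, 249.3]
tool_rot: [-3.141, 0.002, 0.123]
force: [-0.3, -1.3, -0.3]
width: 63.9
gripper_force: 0.0
```

```bash
python3 tray.py w6
```

```text
[538.37374815 228.01512265 248.79574418]
o (array([516.5, 171.4,  41.2]), array([516.4, 171.4])) 3116 10.8
g (array([504.5, 266.6,  39.9]), array([502.7, 267. ])) 1013 10.9
tin (array([504.3, 266.3,  28.2]), array([502.8, 266.7])) 595 53.0
yel (array([505.7, 266. ,  21.3]), array([505.7, 266. ])) 1252 87.1
((504.528564453125, 266.16302490234375), 29.84339141845703)
```

arm_command:
  deltas:
    - {"dx": 0.005,"dy": -0.03,"dz": 0,"yaw": -1,"jaw": 0.85}
    - {"dx": 0.01,"dy": -0.07,"dz": 0,"yaw": -2,"jaw": 0.85}
    - {"dx": 0.02,"dy": -0.115,"dz": 0,"yaw": -3,"jaw": 0.85}
    - {"dx": 0.03,"dy": -0.16,"dz": 0,"yaw": -4,"jaw": 0.85}
    - {"dx": 0.04,"dy": -0.205,"dz": -0.01,"yaw": -5,"jaw": 0.85}
    - {"dx": 0.05,"dy": -0.25,"dz": -0.02,"yaw": -6,"jaw": 0.85}
    - {"dx": 0.06,"dy": -0.295,"dz": -0.03,"yaw": -7,"jaw": 0.85}
    - {"dx": 0.065,"dy": -0.34,"dz": -0.04,"yaw": -7,"jaw": 0.85}
    - {"dx": 0.07,"dy": -0.385,"dz": -0.05,"yaw": -7,"jaw": 0.85}
    - {"dx": 0.0715,"dy": -0.43,"dz": -0.06,"yaw": -7,"jaw": 0.85}
    - {"dx": 0.0715,"dy": -0.47,"dz": -0.07,"yaw": -7,"jaw": 0.85}
    - {"dx": 0.0715,"dy": -0.505,"dz": -0.08,"yaw": -7,"jaw": 0.85}
    - {"dx": 0.0715,"dy": -0.522,"dz": -0.09,"yaw": -7,"jaw": 0.85}
    - {"dx": 0.0715,"dy": -0.527,"dz": -0.1,"yaw": -7,"jaw": 0.85}
    - {"dx": 0.0715,"dy": -0.527,"dz": -0.1,"yaw": -7,"jaw": 0.85}
    - {"dx": 0.0715,"dy": -0.527,"dz": -0.1,"yaw": -7,"jaw": 0.85}
    - {"dx": 0.0715,"dy": -0.527,"dz": -0.1,"yaw": -7,"jaw": 0.85}

```text
clock: 46.2
eef_pos: [612.9, -297.4, 150.8]
tool_rot: [-3.14, -0.001, 0.003]
force: [-0.4, 0.1, -0.2]
width: 72.3
gripper_force: 0.0
```

arm_command:
  deltas:
    - {"dx": -0.003,"dy": -0.001,"dz": -0.02,"yaw": 0,"jaw": 0.85}
    - {"dx": -0.003,"dy": -0.001,"dz": -0.05,"yaw": 0,"jaw": 0.85}
    - {"dx": -0.003,"dy": -0.001,"dz": -0.08,"yaw": 0,"jaw": 0.85}
    - {"dx": -0.003,"dy": -0.001,"dz": -0.1,"yaw": 0,"jaw": 0.85}
    - {"dx": -0.003,"dy": -0.001,"dz": -0.109,"yaw": 0,"jaw": 0.85}
    - {"dx": -0.003,"dy": -0.001,"dz": -0.109,"yaw": 0,"jaw": 0.85}
    - {"dx": -0.003,"dy": -0.001,"dz": -0.109,"yaw": 0,"jaw": 0.6}
    - {"dx": -0.003,"dy": -0.001,"dz": -0.109,"yaw": 0,"jaw": 0.4}
    - {"dx": -0.003,"dy": -0.001,"dz": -0.109,"yaw": 0,"jaw": 0.2}
    - {"dx": -0.003,"dy": -0.001,"dz": -0.109,"yaw": 0,"jaw": 0.2}
    - {"dx": -0.003,"dy": -0.001,"dz": -0.109,"yaw": 0,"jaw": 0.2}
    - {"dx": -0.003,"dy": -0.001,"dz": -0.109,"yaw": 0,"jaw": 0.2}
    - {"dx": -0.003,"dy": -0.001,"dz": -0.109,"yaw": 0,"jaw": 0.2}

```text
clock: 47.5
eef_pos: [610.2, -301.4, 43.4]
tool_rot: [3.141, -0.003, 0.0]
force: [0.7, 0.8, 6.5]
width: 46.7
gripper_force: 62.1
```

arm_command:
  deltas:
    - {"dx": 0,"dy": 0,"dz": 0.01,"yaw": 0,"jaw": 0.2}
    - {"dx": 0,"dy": 0,"dz": 0.04,"yaw": 0,"jaw": 0.2}
    - {"dx": 0,"dy": 0,"dz": 0.08,"yaw": 0,"jaw": 0.2}
    - {"dx": -0.003,"dy": 0.025,"dz": 0.11,"yaw": 1,"jaw": 0.2}
    - {"dx": -0.01,"dy": 0.06,"dz": 0.12,"yaw": 2,"jaw": 0.2}
    - {"dx": -0.02,"dy": 0.105,"dz": 0.12,"yaw": 3,"jaw": 0.2}
    - {"dx": -0.03,"dy": 0.15,"dz": 0.12,"yaw": 4,"jaw": 0.2}
    - {"dx": -0.04,"dy": 0.195,"dz": 0.12,"yaw": 5,"jaw": 0.2}
    - {"dx": -0.05,"dy": 0.24,"dz": 0.12,"yaw": 6,"jaw": 0.2}
    - {"dx": -0.06,"dy": 0.285,"dz": 0.12,"yaw": 7,"jaw": 0.2}
    - {"dx": -0.07,"dy": 0.33,"dz": 0.12,"yaw": 7,"jaw": 0.2}
    - {"dx": -0.08,"dy": 0.375,"dz": 0.12,"yaw": 7,"jaw": 0.2}
    - {"dx": -0.087,"dy": 0.415,"dz": 0.12,"yaw": 7,"jaw": 0.2}
    - {"dx": -0.092,"dy": 0.45,"dz": 0.11,"yaw": 7,"jaw": 0.2}
    - {"dx": -0.0935,"dy": 0.47,"dz": 0.095,"yaw": 7,"jaw": 0.2}
    - {"dx": -0.0935,"dy": 0.474,"dz": 0.07,"yaw": 7,"jaw": 0.2}
    - {"dx": -0.0935,"dy": 0.474,"dz": 0.045,"yaw": 7,"jaw": 0.2}
    - {"dx": -0.0935,"dy": 0.474,"dz": 0.025,"yaw": 7,"jaw": 0.2}
    - {"dx": -0.0935,"dy": 0.474,"dz": 0.015,"yaw": 7,"jaw": 0.2}
    - {"dx": -0.0935,"dy": 0.474,"dz": 0.013,"yaw": 7,"jaw": 0.2}

```text
clock: 49.5
eef_pos: [514.6, 171.8, 53.0]
tool_rot: [3.14, 0.002, 0.121]
force: [-0.4, -0.2, -2.2]
width: 46.3
gripper_force: 62.3
```

arm_command:
  deltas:
    - {"dx": 0,"dy": 0,"dz": -0.001,"yaw": 0,"jaw": 0.2}
    - {"dx": 0,"dy": 0,"dz": -0.002,"yaw": 0,"jaw": 0.2}
    - {"dx": 0,"dy": 0,"dz": -0.002,"yaw": 0,"jaw": 0.2}

```text
clock: 49.8
eef_pos: [515.8, 173.1, 53.1]
tool_rot: [-3.141, -0.001, 0.122]
force: [0.0, 0.0, -2.8]
width: 46.7
gripper_force: 62.3
```

arm_command:
  deltas:
    - {"dx": 0.001,"dy": -0.001,"dz": -0.001,"yaw": 0,"jaw": 0.2}
    - {"dx": 0.001,"dy": -0.001,"dz": -0.002,"yaw": 0,"jaw": 0.2}
    - {"dx": 0.001,"dy": -0.001,"dz": -0.0025,"yaw": 0,"jaw": 0.2}
    - {"dx": 0.001,"dy": -0.001,"dz": -0.0025,"yaw": 0,"jaw": 0.2}
    - {"dx": 0.001,"dy": -0.001,"dz": -0.0025,"yaw": 0,"jaw": 0.2}

```text
clock: 50.3
eef_pos: [516.5, 172.0, 50.3]
tool_rot: [-3.141, -0.001, 0.122]
force: [-1.2, -0.2, 5.2]
width: 46.5
gripper_force: 62.8
```

Contact with the pad. I release and rise to the viewing pose.

arm_command:
  deltas:
    - {"dx": 0,"dy": 0,"dz": 0,"yaw": 0,"jaw": 0.55}
    - {"dx": 0,"dy": 0,"dz": 0,"yaw": 0,"jaw": 0.65}
    - {"dx": 0,"dy": 0,"dz": 0,"yaw": 0,"jaw": 0.75}
    - {"dx": 0,"dy": 0,"dz": 0,"yaw": 0,"jaw": 0.75}
    - {"dx": 0,"dy": 0,"dz": 0.01,"yaw": 0,"jaw": 0.75}
    - {"dx": 0,"dy": 0,"dz": 0.04,"yaw": 0,"jaw": 0.75}
    - {"dx": 0,"dy": 0,"dz": 0.08,"yaw": 0,"jaw": 0.75}
    - {"dx": 0,"dy": 0,"dz": 0.12,"yaw": 0,"jaw": 0.75}
    - {"dx": 0.01,"dy": 0.025,"dz": 0.15,"yaw": 0,"jaw": 0.75}
    - {"dx": 0.02,"dy": 0.05,"dz": 0.18,"yaw": 0,"jaw": 0.75}
    - {"dx": 0.023,"dy": 0.055,"dz": 0.2,"yaw": 0,"jaw": 0.75}
    - {"dx": 0.023,"dy": 0.055,"dz": 0.2,"yaw": 0,"jaw": 0.75}
    - {"dx": 0.023,"dy": 0.055,"dz": 0.2,"yaw": 0,"jaw": 0.75}

```text
clock: 51.6
eef_pos: [538.7, 226.6, 249.9]
tool_rot: [3.141, 0.0, 0.122]
force: [-0.1, -0.9, -1.0]
width: 64.4
gripper_force: 0.0
```

```bash
python3 tray.py w7; python3 - <<'E'
from h import *
snap('scene','sc2.png')
E
```

```text
[538.26813187 226.09650872 249.15227498]
o (array([516.8, 171.4,  40. ]), array([515.3, 170.5])) 1382 10.8
g (array([504.5, 266.4,  39.8]), array([502.7, 266.8])) 995 10.9
tin (array([504.2, 266.2,  28.2]), array([502.8, 266.7])) 598 53.0
yel (array([505.7, 265.9,  21.3]), array([505.7, 265.9])) 1244 87.1
cap (array([517.6, 171.7,   9. ]), array([517.6, 171.7])) 191 110.5
((504.3377990722656, 266.01763916015625), 30.008159637451172)
```

View pics/w7.png

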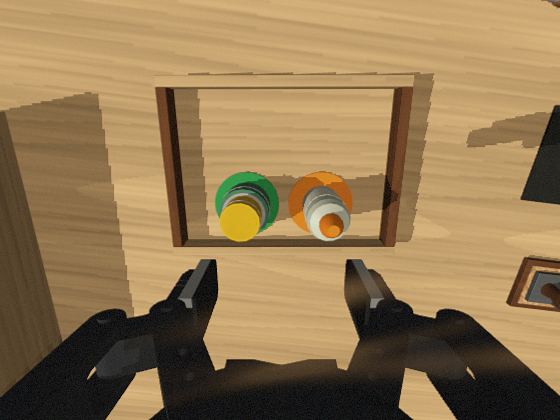

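View pics/sc2.png

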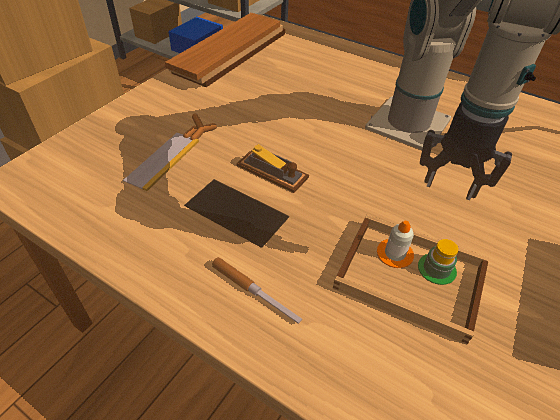

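The wrist view shows the tin stack on the green pad (245,205) and the bottle on the orange pad (322,205). The scene view shows the plane on its rest (273,168), with the chisel (255,290) and saw (165,160) not visibly moved. The measured offsets are all within 2 mm, so I hand in.

```bash
python3 -c "
from cell import finish_job
print(finish_job())"
```

```text
the job is handed in; nothing more can be done
None
```

The job is handed in at about 52 s on the robot clock: the plane lies on its rest, the bottle and both tins are back on their pads within about 2 mm by camera, nothing tipped, and the chisel and saw look unmoved; no verdict was returned.

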